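Stamp a shelf marker on the hand-cranked press

TASK

Lay the light wooden marker blank, brass face up, flat into the red-ended carriage of the green hand press, let go of it, then take the wooden grip of the crank and wind it three full turns anticlockwise (seen from above), so that the carriage carries the blank under the head and out on the other side; then let go. Keep an even pace of about four seconds a turn, through the heavy point in each turn too, so that the small flywheel keeps turning steadily once it is going, and go with the crank's own circle so that the sprung grip is never dragged far along its arm. Leave the other things on the bench where they are.

Things in the scene. Friction and masses are not known exactly. Their poses are not given: they have to be found in the camera images.
- machine: green bench press, bolted down. Origin on the table; z up. Housing: x -85 to +165 mm, y -100 to +100 mm, 100 mm high. The crank's upright axis is up to 20 mm away from this origin (horizontally), differently each time, as its round bearing plate is bolted on in wide slots: no reading tells it, so find it by feel (or by eye).
- head (a point): the stamping head's underside over the track (machine x -155, y 0 mm), 78 mm above the table. The head is 40 mm wide in y, reaches up to 111 mm and 190 mm out from the machine's origin. The track runs along the machine's y at x = -155 mm, 18 mm high, y -140 to +140 mm.
- seat (a point): centre of the recess floor of the carriage, 30 mm above the table; axes as the machine's. Starts at machine y -90 mm and moves to +y by 9.5 mm per rad of crank (180 mm in three turns), driven by the crank alone. The recess is 76 mm long (y), between red end walls 12 mm high, and 46 mm wide (x), between lips 4 mm high; the carriage is 58 mm wide overall.
- blank_center (a point): centre (16 mm above its underside) of the marker blank: a light wooden block with a brass face on top, 70 mm (its x) by 40 mm (its y) by 32 mm high, 50 to 100 g, loose. In the recess its long side lies along the track (the machine's y), either way round.
- grip_center (a point): centre of the crank's upright wooden grip, a cylinder 32 mm across and 48 mm high that spins freely on its pin; centre 172 mm above the table; all else of the machine is lower than the grip's foot at 148 mm. At rest it stands 60 mm from the crank's axis, in any direction at the start.
- crank (a joint): crank angle, rad, anticlockwise from above positive, 0 at the start whichever way the arm points; three turns = 18.85. Most of the turn takes 1.5 to 3 N at the grip; from 1.0 to 3.1 rad after each whole turn a spring strut is squeezed, up to about 11 N, then to about 5.3 rad it pushes onward as hard. It rests by itself at whole turns. End between 18.4 and 19.3.
- grip_slide (a joint): the grip's sprung slide along the crank arm, m, 0 at rest, positive outward from the axis; spring 1000 N/m, so 1 mm for each newton along the arm; stops at +-13 mm. Keep it within +-9 mm.
- flywheel: steel disc 90 mm across with a yellow mark on the housing's top (machine x 112, y 45 mm), about 110 mm above the table. The crank drives it one to one through an oil coupling: it follows the crank's speed with a lag of about 1 s, evening out short pauses. From 5.6 to 17.3 rad of crank it must turn at 0.75 to 2.4 rad/s. Do not touch it.
- old_marker: bystander: a dark wooden marker with a white face, as large as the blank, lying on the opposite side of the press from the blank; origin under its centre
- tape_roll: bystander: tan roll of tape, 96 mm across, 48 mm high; origin under its centre
- tin: bystander: can, 68 mm across, 100 mm high; origin under its centre
- mug: bystander: blue mug, 80 mm across, 90 mm high; origin under its centre
- green_tray: bystander: open green tray 140 x 160 x 50 mm; origin under its centre
- screwdriver: bystander: screwdriver lying on the bench
There are look-alikes about, which are no part of the job. There is more than one size of the part that bears blank_center; the job needs the middle-sized.

How it is judged:
On the way, in this order (a step that is already met when the one before it is completed fails the run):
1. the blank lies flat in the carriage's recess, let go, before the crank is turned (x of blank_center in the frame of seat between -0.006 and 0.006 m and y of blank_center in the frame of seat between -0.007 and 0.007 m and z of blank_center in the frame of seat between 0.011 and 0.02 m and angle between blank_center's own z axis and vertical below 0.12 rad and value of joint crank below 0.5 rad and contact force between the fingers and blank below 0.1 N), for 0.2 s.
2. the crank has made one turn with the blank in the carriage (x of blank_center in the frame of seat between -0.006 and 0.006 m and y of blank_center in the frame of seat between -0.007 and 0.007 m and z of blank_center in the frame of seat between 0.011 and 0.02 m and angle between blank_center's own z axis and vertical below 0.12 rad and value of joint crank above 6.3 rad).
3. the crank has made two turns with the blank in the carriage (x of blank_center in the frame of seat between -0.006 and 0.006 m and y of blank_center in the frame of seat between -0.007 and 0.007 m and z of blank_center in the frame of seat between 0.011 and 0.02 m and angle between blank_center's own z axis and vertical below 0.12 rad and value of joint crank above 12.6 rad).
At the end, for the whole second after the job is handed in: The crank stands at three turns (18.4 to 19.3 rad) and at rest, and the blank lies flat in the carriage's recess on the far side of the head (centre within 6 mm across and 7 mm along the track, tilt under 7 degrees), at rest (x of blank_center in the frame of seat between -0.006 and 0.006 m and y of blank_center in the frame of seat between -0.007 and 0.007 m and z of blank_center in the frame of seat between 0.011 and 0.02 m and angle between blank_center's own z axis and vertical below 0.12 rad and value of joint crank between 18.4 and 19.3 rad and velocity of joint crank between -0.1 and 0.1 rad/s and linear speed of blank below 0.02 m/s); the robot touches nothing.
It fails at once if the grip is dragged more than 9 mm out of its rest place along the crank arm (about 9 N of pull or push along the arm) (value of joint grip_slide above 0.009 m or value of joint grip_slide below -0.009 m).
It fails at once if between 0.9 and 2.75 turns the flywheel falls below 0.75 rad/s (the cranking stalled) or exceeds 2.4 rad/s (too fast) (value of joint crank between 5.6 and 17.3 rad and (angular speed of flywheel below 0.75 rad/s or angular speed of flywheel above 2.4 rad/s)).
It fails at once if the crank lurches faster than 5 rad/s (velocity of joint crank above 5 rad/s).
It fails at once if a bystander (old marker, tape roll, tin, mug, green tray or screwdriver) is shifted by more than 30 mm (distance of any of old_marker, tape_roll, tin, mug, green_tray, screwdriver from where it was at the start of the episode above 0.03 m).
It also fails if it takes over 72 s, if anything falls off the work surface, if the arm or the gripper's body presses on something with over 40 N, if the wrist force passes 120 N, or if a joint passes its speed limit or range.

ROBOT

A 7-joint arm with a two-finger parallel gripper is mounted at the origin on the work surface. World frame = base frame: x ahead of the robot, y to its left, z up, the work surface at z = 0. Lengths are in m, angles in rad, forces in N, time in s.
With the tool pointing down it reaches from about 0.4 to 0.85 m from the base axis. Payload 10.4 kg.
Tool frame: the origin (TCP) lies midway between the tips of the shut fingers; the grasp point (between the pads) lies 19 mm behind it (manip.tcp_to_grasp is the distance from the TCP to the grasp point, in m); x points along the fingers, y is the direction in which the jaws open and shut, and the axes are right-handed (so a half turn about x gives the same grasp; the last joint's range is limited). The gripper opens to 85 mm and grips with 20 to 120 N. Pads are 22 mm wide; open, the fingers measure 114 mm over their backs; the gripper's body (76 mm by 85 mm) begins 54 mm behind the grasp point. The pads swing forward as they close: fully open they stand 13 mm farther back than shut.
Start: joints at [1.264, 0.332, -0.065, 1.46, 0.022, 1.35, -0.088], TCP at [0.175, -0.6, 0.203] pointing down, gripper open.
Joint ranges: [-2.6, 2.6], [-0.5, 2.12], [-1.47, 1.34], [0.16, 2.42], [-1.27, 4.41], [0.06, 2.06], [-2.6, 2.6]. Speed limits (rad/s): [2.22, 2.22, 2.79, 2.79, 3.14, 3.14, 3.14].

INTERFACE

Orientations are given as a unit quaternion [x, y, z, w].
In Python, from workcell import monitor, viewer, manip gives the robot as it stands. The module is installed in compiled form; this text tells all that it offers.
- The arm moves only by the tool send_rows, never from a script. Its arguments are lists of equal length, an entry for each row: "grip": the closure in counts, from 0 (fully open) to 255 (shut); "offset": the shift along the tool's x, y, z in mm, a list of three; "twist": the turn about the tool's x in degrees. In form: {"grip": [grip, ...], "offset": [[tx, ty, tz], ...], "twist": [twist, ...]}. A call has exactly 5 rows; each row is the pose to reach, as a shift and turn from the pose commanded when the call began, along the tool's axes at that moment; what a row does not reach only later rows make up. A row lasts 1/12 s, in which the tool goes at most 41.7 mm and 7.16 degrees, less where a joint would pass 70% of its speed; a pose out of reach is approached as far as the arm can. A call with a gripper value outside its range is refused whole. The fingers move at their own pace and stop on an object; "newtons" is the grip in N (left out, the last holds). Time passes only in rows, so rows that repeat a pose let the fingers close, or fill a call up. It gives the time, the measured TCP pose, the force and the opening at its end, in the units of the state.
- monitor.get_obs(): the state, without advancing time (a new reading comes with each control period).
- viewer.camera(name): name is "scene" or "top" or "wrist"; returns (picture, depth): 400x640x3 uint8, blue, green, red; 400x640 float32, m along the optical axis (not along the pixel's ray), 0 where there is no reading.
- viewer.camera_model(name): a dict with "camera_matrix" (3x3 intrinsics, pixels), "R" (3x3) and "t" (3): a world point X has camera coordinates R X + t; the wrist camera has in their place "mount" (4x4, takes a point from camera to tool coordinates, whose origin is the TCP and whose axes are the tool frame's). Camera axes: x right, y down, z forward; pixel columns grow to the right and rows downward; lengths in m; the calibration is good to about 2 mm. A picture is of the moment at which its call begins: read the wrist's pose just before it. camera_model takes no time and is no camera call.
- manip.hand_in(): hands the job in, once; it reports no verdict.
Trained networks look in the newest picture that a camera, given by its name, has taken for a name from the list of things; names that differ only in an ending like _2 or _b are one class to them, and where a whole thing is asked for, a point or a joint stands for the part that bears it (a point fixed in the world has none). Each returns a list of dicts, best first, with "score" (0 to 1); they miss things now and then, are a little off and sometimes report something else, mostly with a low value. They report only what shows in the picture. A call takes as long as a camera call. They do not tell look-alikes from the thing itself.
- viewer.recognise(target, camera): "box" ([left, top, width, height] in pixels, round what is visible of it).
- viewer.regions_of(target, camera): "region" (400x640 bool, what is visible of it) and "box" ([left, top, width, height] in pixels, round what is visible of it).
- viewer.spot_point(target, camera): "position" ([column, row] in pixels: a listed point, or the origin of a listed thing).
The state is a dict: "clock": time; "joint_pos": joint angles; "joint_velocities": joint speeds; "tau": joint torques, N m; "position": TCP position; "ee_rot": TCP orientation; "ft_force": force on the tool from outside, world axes, zero at the start; "torque": the same for the moment, N m; "grip_width": opening from 0.0 (shut) to 1.0 (fully open).
Only numpy, scipy, OpenCV 4.12 (cv2) and the standard library are available. Lean on these libraries where they do the work, as an engineer would, in place of code of your own. Each camera call takes 0.05 s, during which the arm holds its last target.

## Working session

There is one attempt and no reset: what is moved stays moved. The work goes in short steps, Python scripts to look and compute and a tool call to move; the robot and the scene stay as the last step left them, time stands still between calls to the robot, and variables do not carry over. Pictures are saved under pics/ and viewed, and the job is handed in when it is done.

Besides the shell and the picture viewer there is one more tool, called in YAML: its name, and indented under it one key for each argument. send_rows: Moves the arm, as the interface text tells. Its arguments: {"type":"object","properties":{"grip":{"type":"array","items":{"type":"number"}},"offset":{"type":"array","items":{"type":"array","items":{"type":"number"}}},"twist":{"type":"array","items":{"type":"number"}},"newtons":{"type":"number"}},"required":["grip","offset","twist"]}

I'll start with the state and the three camera views.

```bash
mkdir -p pics; ls; python3 - <<'E'
from workcell import monitor, viewer, manip
import cv2
o=monitor.get_obs()
for k,v in o.items(): print(k,v)
for n in ["scene","top","wrist"]:
    p,d=viewer.camera(n); cv2.imwrite(f"pics/a_{n}.png",p)
    import numpy as np; np.savez(f"a_{n}.npz",p=p,d=d)
    m=viewer.camera_model(n); print(n,m)
print(manip.tcp_to_grasp)
E
```

```text
pics
clock 0.0
joint_pos [ 1.26439252  0.33289747 -0.06470182  1.46095043  0.02163108  1.34988443
 -0.08850914]
joint_velocities [-0.00122321  0.00119419  0.00103195  0.00182365  0.0005941  -0.00078574
  0.00046441]
tau [-1.28600877e-04 -6.25455093e+01  4.91491822e-02 -3.91603339e+01
  1.63055415e-02  1.01889245e-02 -4.63446975e-05]
position [ 0.17487269 -0.59960373  0.20169563]
ee_rot [-0.69989275 -0.10050978  0.70010386 -0.09951138]
ft_force [0.09974182 0.25923733 0.0948647 ]
torque [-0.01046785  0.0294147  -0.01786347]
grip_width 1.001117166272975
scene {'camera_matrix': array([[478.51270286,   0.        , 314.00729765],
       [  0.        , 478.51270286, 195.38959391],
       [  0.        ,   0.        ,   1.        ]]), 'R': array([[ 0.71061024,  0.70336428,  0.01765726],
       [ 0.387209  , -0.36999778, -0.84449443],
       [-0.58745406,  0.60694344, -0.53527319]]), 't': array([-0.38256781, -0.13134381,  1.78539879])}
top {'camera_matrix': array([[378.69187126,   0.        , 317.92381536],
       [  0.        , 378.69187126, 200.8511233 ],
       [  0.        ,   0.        ,   1.        ]]), 'R': array([[ 3.60766616e-03, -9.99770053e-01, -2.11382427e-02],
       [-9.87259172e-01, -1.98222433e-04, -1.59120354e-01],
       [ 1.59079575e-01,  2.14429771e-02, -9.87032871e-01]]), 't': array([-2.06580994e-04,  5.91849710e-01,  1.26031850e+00])}
wrist {'camera_matrix': array([[312.49376091,   0.        , 315.34900516],
       [  0.        , 312.49376091, 200.61928136],
       [  0.        ,   0.        ,   1.        ]]), 'mount': array([[-8.59834697e-04, -2.67484594e-01,  9.63561753e-01,
        -1.72098019e-01],
       [ 9.99999349e-01, -9.53168498e-04,  6.27750372e-04,
         1.37175514e-04],
       [ 7.50523156e-04,  9.63561666e-01,  2.67485239e-01,
        -6.73618115e-02],
       [ 0.00000000e+00,  0.00000000e+00,  0.00000000e+00,
         1.00000000e+00]])}
0.0187
```

View pics/a_scene.png

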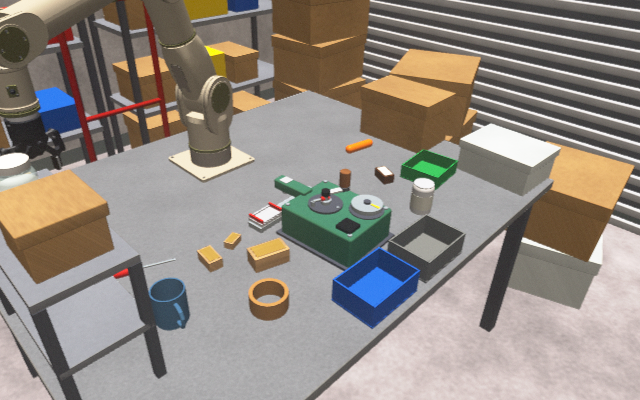

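View pics/a_top.png

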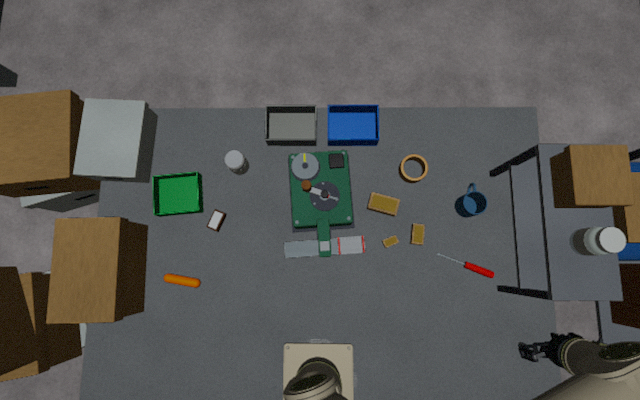

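Scene: the press is at top (320,190), with the carriage (red ends) at (351,245) and the grip at (306,186). The old marker is at (216,221). Three brass-faced blocks could be taken for the blank: (384,204) large, (418,234) and (390,242) small. I'll measure them in 3D and take a close crop.

```bash
cat > h.py <<'E'
import numpy as np, cv2
from scipy.spatial.transform import Rotation as Ro
from workcell import monitor, viewer, manip
def ext(name,obs=None):
    m=viewer.camera_model(name); K=m["camera_matrix"]
    if "mount" in m:
        T=np.eye(4); T[:3,:3]=Ro.from_quat(obs["ee_rot"]).as_matrix(); T[:3,3]=obs["position"]
        W=T@m["mount"]; return K,W[:3,:3],W[:3,3]   # cam->world
    R=np.array(m["R"]);t=np.array(m["t"]); return K,R.T,-R.T@t
def cloud(name,d,obs=None):
    K,R,c=ext(name,obs); v,u=np.mgrid[:400,:640]
    X=np.stack([(u-K[0,2])/K[0,0]*d,(v-K[1,2])/K[1,1]*d,d],-1)
    return X@R.T+c
def ray(name,uv,z,obs=None):
    K,R,c=ext(name,obs); r=R@np.array([(uv[0]-K[0,2])/K[0,0],(uv[1]-K[1,2])/K[1,1],1.])
    return c+r*(z-c[2])/r[2]
def proj(name,X,obs=None):
    K,R,c=ext(name,obs); q=(np.atleast_2d(X)-c)@R; q=q@K.T; return q[:,:2]/q[:,2:]
E
python3 - <<'E'
from h import *
for cam in ["top","scene"]:
    z=np.load(f"a_{cam}.npz"); P=cloud(cam,z["d"])
    viewer.camera(cam)
    print(cam)
    for r in viewer.regions_of("blank_center",cam):
        g=r["region"]; X=P[g]; X=X[X[:,2]>0.01]
        zt=np.percentile(X[:,2],80); T=X[X[:,2]>zt-0.006]
        (c,s,a)=cv2.minAreaRect((T[:,:2]*1000).astype(np.float32))
        print(r["score"],r["box"],"ztop",zt,"rect",c,s,a,len(T))
    for t in ["head","seat","grip_center","machine","flywheel","old_marker"]:
        for r in viewer.spot_point(t,cam)[:2]: print(t,r, P[int(r["position"][1]),int(r["position"][0])])
p=np.load("a_top.npz")["p"][140:270,270:450]
cv2.imwrite("pics/crop1.png",cv2.resize(p,None,fx=4.4,fy=4.4,interpolation=cv2.INTER_CUBIC))
print(monitor.get_obs()["clock"])
E
```

```text
top
0.94 [367.5, 192.3, 29.8, 24.9] ztop 0.0499918466039333 rect (484.29486083984375, -156.47274780273438) (105.42437744140625, 310.16436767578125) 56.610191345214844 425
0.63 [407.7, 223.3, 15.8, 23.2] ztop 0.03519725424832561 rect (481.7349853515625, -339.5518798828125) (40.83237075805664, 69.5570068359375) 82.84620666503906 222
seat {'position': [350.6, 244.4], 'score': 0.79} [ 0.44452482 -0.10900839  0.03463569]
seat {'position': [242.0, 165.7], 'score': 0.28} [0.71110487 0.26129103 0.0804094 ]
grip_center {'position': [307.9, 182.8], 'score': 0.39} [0.62748976 0.03176886 0.19250233]
machine {'position': [322.7, 202.7], 'score': 0.77} [ 0.57897502 -0.01376281  0.10345464]
flywheel {'position': [304.4, 164.9], 'score': 0.7} [0.7010879  0.04531985 0.13040916]
old_marker {'position': [219.4, 221.4], 'score': 0.51} [0.52322772 0.34592937 0.03132442]
scene
0.94 [197.3, 247.4, 26.4, 26.4] ztop 0.03323321477696295 rect (485.3019714355469, -341.9345703125) (41.06447219848633, 73.05171203613281) 84.56820678710938 272
0.71 [246.4, 240.5, 43.4, 30.7] ztop 0.04733079483796454 rect (978.36853
[... 271 characters left out ...]
n': [288.3, 189.9], 'score': 0.82} [ 0.46767329 -0.0417314   0.09982802]
seat {'position': [264.6, 212.4], 'score': 0.8} [ 0.43061491 -0.10753268  0.02936373]
seat {'position': [289.7, 189.1], 'score': 0.61} [ 0.46789195 -0.03788441  0.09829069]
grip_center {'position': [349.7, 176.8], 'score': 0.49} [0.63485079 0.03687758 0.18353125]
machine {'position': [322.9, 227.7], 'score': 0.58} [ 1.37155388 -0.86314847  0.85151209]
flywheel {'position': [365.8, 207.4], 'score': 0.82} [0.71055533 0.02231854 0.12268222]
flywheel {'position': [287.3, 189.4], 'score': 0.23} [ 0.45633167 -0.03550274  0.0921291 ]
old_marker {'position': [384.7, 174.2], 'score': 0.78} [0.54376522 0.33743403 0.03344069]
0.95
```

View pics/crop1.png

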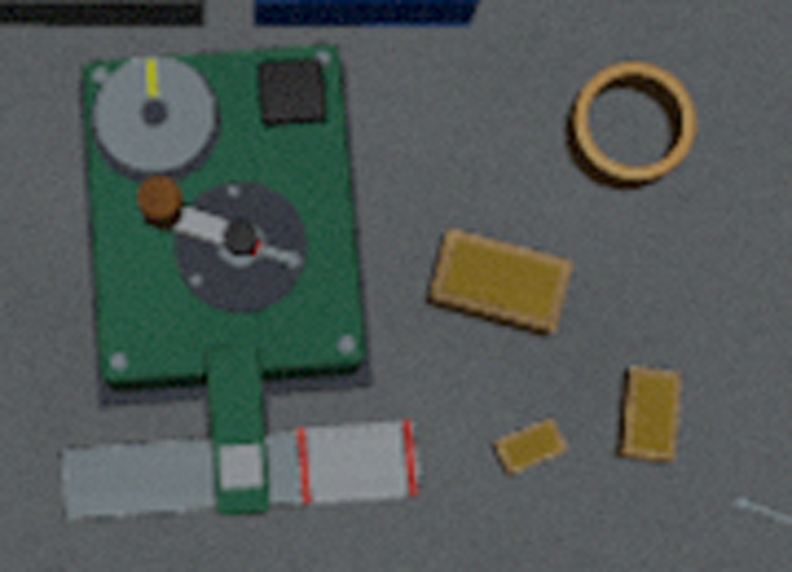

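The crop confirms the choice. The middle-sized block at top pixel (418,234) measures about 70 x 41 x 33 mm. The one at (384,204) is too big and the one at (390,242) is too small (about 51 x 29). Next I'll fit the machine pose.

```bash
python3 - <<'E'
from h import *
for cam in ["top","scene"]:
    z=np.load(f"a_{cam}.npz"); P=cloud(cam,z["d"]); p=z["p"].astype(int)
    def rect(m):
        X=P[m]; c,s,a=cv2.minAreaRect((X[:,:2]*1000).astype(np.float32)); return np.round(c,1),np.round(s,1),round(a,1),m.sum(),np.round(np.median(X[:,2]),4)
    near=(P[...,0]>0.35)&(P[...,0]<0.85)&(abs(P[...,1])<0.25)&(z["d"]>0)
    # lateral walls excluded by height: cluster of z
    h=near&(P[...,2]>0.085)&(P[...,2]<0.16)&(P[...,0]>0.49)
    g=h&(p[...,1]>p[...,2]+15)&(p[...,1]>p[...,0]+10)
    print(cam,"green z hist",np.histogram(P[g][:,2],bins=np.arange(.08,.13,.005)))
    top=near&(P[...,2]>0.094)&(P[...,2]<0.125)&(P[...,0]>0.5)
    k=cv2.morphologyEx(top.astype(np.uint8),cv2.MORPH_OPEN,np.ones((7,7)))
    n,l,st,_=cv2.connectedComponentsWithStats(k); b=1+st[1:,4].argmax()
    print("housing",rect(l==b))
    red=near&(p[...,2]>120)&(p[...,1]<80)&(P[...,0]<0.52)
    n,l,st,ce=cv2.connectedComponentsWithStats(red.astype(np.uint8))
    for i in range(1,n):
        if st[i,4]>3: X=P[l==i]; print("red",st[i],np.round(X.mean(0),4),np.round(np.median(X,0),4))
    tr=near&(P[...,2]>0.012)&(P[...,2]<0.05)&(P[...,0]<0.49)&(P[...,1]<0.15)&(P[...,1]>-0.17)
    print("track",rect(tr))
o=monitor.get_obs(); print(Ro.from_quat(o["ee_rot"]).as_matrix().round(3))
E
```

```text
top green z hist (array([   0,    9,   61,  944, 1328,  156,   80,   17,    1]), array([0.08 , 0.085, 0.09 , 0.095, 0.1  , 0.105, 0.11 , 0.115, 0.12 ,
       0.125]))
housing (array([628.3,  -6.1]), array([255.6, 197.7]), 3.9, np.int64(3207), np.float64(0.102))
red [362 235   2  12  15] [ 0.4565 -0.1511  0.0415] [ 0.4579 -0.1497  0.0421]
red [338 237   3  17  22] [ 0.4404 -0.0699  0.042 ] [ 0.4423 -0.071   0.0424]
red [363 248   2   4   6] [ 0.4247 -0.1537  0.0394] [ 0.4243 -0.1523  0.0422]
track (array([448.4, -19.2]), array([ 80. , 279.9]), 3.9, np.int64(1127), np.float64(0.0216))
scene green z hist (array([   0,  177,  212, 1156,  637,   74,   46,    1,    0]), array([0.08 , 0.085, 0.09 , 0.095, 0.1  , 0.105, 0.11 , 0.115, 0.12 ,
       0.125]))
housing (array([628.4,  -8.2]), array([258.2, 201.8]), 4.9, np.int64(2914), np.float64(0.1011))
red [269 203  13   8  39] [ 0.4402 -0.0719  0.0379] [ 0.441  -0.0721  0.0386]
red [249 214  14   9  38] [ 0.4476 -0.1537  0.0378] [ 0.4476 -0.1536  0.0385]
track (array([437.2, -23.3]), array([ 62.3, 280.3]), 4.9, np.int64(621), np.float64(0.0292))
[[ 0.    0.28 -0.96]
 [-0.   -0.96 -0.28]
 [-1.    0.   -0.  ]]
```

```bash
python3 - <<'E'
from h import *
for cam in ["top","scene"]:
    z=np.load(f"a_{cam}.npz"); P=cloud(cam,z["d"])
    m=(z["d"]>0)&(P[...,2]>0.06)&(P[...,0]>0.2)&(P[...,0]<0.75)&(P[...,1]<-0.38)&(P[...,1]>-0.9)
    X=P[m]
    for a in np.arange(.2,.75,.05):
        for b in np.arange(-.9,-.38,.05):
            s=X[(X[:,0]>=a)&(X[:,0]<a+.05)&(X[:,1]>=b)&(X[:,1]<b+.05)]
            if len(s)>3: print(cam,round(a,2),round(b,2),len(s),s[:,2].min().round(2),s[:,2].max().round(2))
E
```

```text
top 0.2 -0.7 45 0.29 0.35
top 0.2 -0.65 190 0.28 0.6
top 0.2 -0.6 1263 0.36 0.63
top 0.2 -0.55 292 0.54 0.63
top 0.25 -0.8 71 0.32 0.33
top 0.25 -0.75 90 0.31 0.32
top 0.25 -0.7 77 0.32 0.33
top 0.25 -0.65 235 0.06 0.32
top 0.3 -0.8 287 0.32 0.33
top 0.3 -0.75 374 0.31 0.33
top 0.3 -0.7 589 0.15 0.33
top 0.3 -0.65 799 0.06 0.33
top 0.35 -0.8 296 0.32 0.33
top 0.35 -0.75 386 0.32 0.33
top 0.35 -0.7 599 0.15 0.33
top 0.35 -0.65 628 0.14 0.33
top 0.4 -0.8 49 0.32 0.32
top 0.4 -0.75 229 0.32 0.44
top 0.4 -0.7 1191 0.15 0.44
top 0.4 -0.65 642 0.14 0.33
top 0.45 -0.8 110 0.32 0.33
top 0.45 -0.75 230 0.31 0.44
top 0.45 -0.7 815 0.16 0.44
top 0.45 -0.65 623 0.14 0.32
top 0.5 -0.8 270 0.32 0.43
top 0.5 -0.75 493 0.32 0.43
top 0.5 -0.7 714 0.16 0.43
top 0.5 -0.65 879 0.14 0.43
top 0.5 -0.55 28 0.06 0.09
top 0.55 -0.8 149 0.42 0.43
top 0.55 -0.75 419 0.42 0.43
top 0.55 -0.7 630 0.15 0.43
top 0.55 -0.65 1093 0.14 0.43
top 0.55 -0.6 47 0.06 0.1
top 0.55 -0.55 23 0.06 0.1
top 0.55 -0.5 71 0.06 0.1
top 0.6 -0.8 154 0.42 0.43
top 0.6 -0.75 411 0.42 0.43
top 0.6 -0.7 623 0.16 0.43
top 0.6 -0.65 1072 
[... 785 characters left out ...]
 0.09
scene 0.55 -0.8 669 0.14 0.42
scene 0.55 -0.75 1013 0.16 0.42
scene 0.55 -0.7 914 0.16 0.42
scene 0.55 -0.65 496 0.16 0.42
scene 0.55 -0.6 75 0.06 0.09
scene 0.55 -0.55 89 0.06 0.09
scene 0.55 -0.5 153 0.06 0.09
scene 0.6 -0.8 1002 0.14 0.42
scene 0.6 -0.75 1129 0.16 0.42
scene 0.6 -0.7 1015 0.16 0.42
scene 0.6 -0.65 620 0.16 0.42
scene 0.6 -0.6 43 0.06 0.09
scene 0.6 -0.55 283 0.06 0.09
scene 0.6 -0.5 44 0.06 0.09
scene 0.65 -0.8 1769 0.08 0.42
scene 0.65 -0.75 3163 0.16 0.42
scene 0.65 -0.7 2815 0.16 0.42
scene 0.65 -0.65 1300 0.06 0.42
scene 0.65 -0.55 25 0.06 0.07
scene 0.7 -0.8 1985 0.08 0.32
scene 0.7 -0.75 791 0.14 0.32
scene 0.7 -0.7 714 0.14 0.32
scene 0.7 -0.65 1604 0.06 0.32
```

send_rows:
  grip: [0,0,0,0,0]
  offset:
    - [0,-35,-17]
    - [0,-68,-40]
    - [0,-98,-66]
    - [0,-125,-96]
    - [0,-150,-127]
  twist: [5,10,15,20,22]

```text
clock: 1.37
position: [0.255, -0.4188, 0.2027]
ee_rot: [0.706, -0.038, -0.706, -0.037]
ft_force: [1.7, -0.8, -0.3]
grip_width: 1.001
```

```bash
cat >> h.py <<'E'
def tool(xyz,obs=None):
    o=obs or monitor.get_obs(); R=Ro.from_quat(o["ee_rot"]).as_matrix()
    return ((np.array(xyz)-o["position"])@R*1000).round(1)
def yang(o): # world angle of tool y
    R=Ro.from_quat(o["ee_rot"]).as_matrix(); return np.degrees(np.arctan2(R[1,1],R[0,1]))
E
python3 - <<'E'
from h import *
o=monitor.get_obs(); print(o["clock"],o["position"],yang(o),o["joint_pos"].round(2), tool([.484,-.341,.13],o))
E
```

```text
1.3667 [ 0.25503841 -0.41875232  0.20273185] -96.09113100252652 [ 1.08  0.04 -0.16  1.8   0.01  1.3  -0.75] [  72.7 -101.7 -219.4]
```

send_rows:
  grip: [0,0,0,0,0]
  offset:
    - [11,-16,-34]
    - [22,-32,-70]
    - [33,-48,-104]
    - [44,-64,-138]
    - [55,-78,-168]
  twist: [0,0,0,0,0]

```text
clock: 1.78
position: [0.4322, -0.3583, 0.1473]
ee_rot: [0.707, -0.035, -0.706, -0.035]
ft_force: [-0.2, -1.0, 0.9]
grip_width: 1.003
```

send_rows:
  grip: [0,0,0,0,0]
  offset:
    - [9,-12,-26]
    - [18,-24,-51]
    - [18,-24,-51]
    - [18,-24,-51]
    - [18,-24,-51]
  twist: [0,0,0,0,0]

```text
clock: 2.2
position: [0.4825, -0.3414, 0.1295]
ee_rot: [-0.706, 0.036, 0.706, 0.035]
ft_force: [-0.3, 0.5, -0.7]
grip_width: 0.999
```

```bash
python3 - <<'E'
from h import *
o=monitor.get_obs(); print(o["clock"],o["position"],yang(o))
p,d=viewer.camera("wrist"); cv2.imwrite("pics/b_wrist.png",p); np.savez("b_wrist.npz",p=p,d=d,pos=o["position"],rot=o["ee_rot"])
P=cloud("wrist",d,o)
for r in viewer.regions_of("blank_center","wrist"):
    X=P[r["region"]]; zt=np.percentile(X[:,2],75); T=X[abs(X[:,2]-zt)<.005]
    c,s,a=cv2.minAreaRect((T[:,:2]*1000).astype(np.float32)); print(r["score"],r["box"],zt,c,s,a,T.mean(0))
    # region outline via pixel ray at z 0.032
    m=r["region"].astype(np.uint8); cs,_=cv2.findContours(m,0,1); cc=max(cs,key=cv2.contourArea)[:,0]
    W=np.array([ray("wrist",q,.032,o)[:2] for q in cc]); print("  ray rect",cv2.minAreaRect((W*1000).astype(np.float32)))
E
```

```text
2.2 [ 0.48254604 -0.34135408  0.12952813] -95.76204756585291
0.89 [290.4, 148.6, 45.6, 81.9] 0.033765712009050874 (481.61358642578125, -342.3294677734375) (39.37668228149414, 70.2205581665039) 83.1187744140625 [ 0.48360468 -0.34219768  0.03314072]
  ray rect ((483.55517578125, -342.4620361328125), (39.9867057800293, 72.97962951660156), 83.97659301757812)
0.88 [82.8, 34.3, 151.5, 97.9] 0.04863753038307078 (585.1704711914062, -225.43458557128906) (101.50255584716797, 57.98697280883789) 74.58904266357422 [ 0.58579239 -0.22654469  0.04787556]
  ray rect ((585.6560668945312, -224.2227020263672), (118.35279083251953, 61.52559280395508), 74.97037506103516)
0.56 [196.2, 198.8, 55.3, 51.5] 0.024109290121305138 (457.037109375, -249.21849060058594) (28.490591049194336, 49.22109603881836) 22.927122116088867 [ 0.45809418 -0.25001196  0.02354205]
  ray rect ((462.4086608886719, -255.0963592529297), (29.211185455322266, 54.101009368896484), 22.059276580810547)
```

View pics/b_wrist.png

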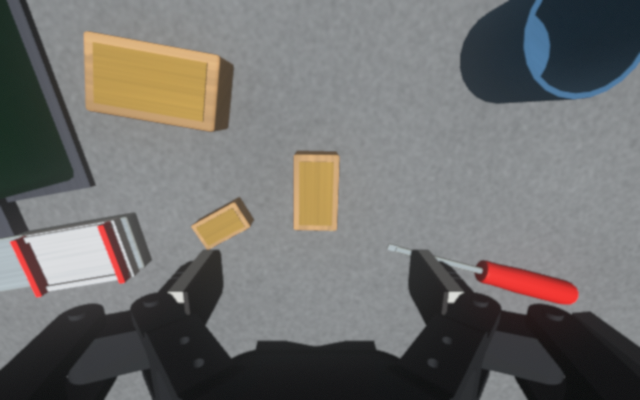

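Wrist view: the middle blank is at (316,191), centred between the fingers and aligned with them. The small block is at (222,225) and the screwdriver tip at (390,248), both outside a part-closed finger width. Descending and gripping.

send_rows:
  grip: [70,70,70,70,70]
  offset:
    - [30,1,-1]
    - [65,1,-1]
    - [98,1,-1]
    - [120,1,-1]
    - [125,1,-1]
  twist: [0,0,0,0,0]
  newtons: 25

```text
clock: 2.72
position: [0.4807, -0.3416, 0.001]
ee_rot: [-0.704, 0.035, 0.708, 0.037]
ft_force: [-0.5, 0.2, 0.3]
grip_width: 0.727
```

send_rows:
  grip: [200,200,200,200,200]
  offset:
    - [0,0,0]
    - [0,0,0]
    - [0,0,0]
    - [0,0,0]
    - [0,0,0]
  twist: [0,0,0,0,0]

```text
clock: 3.13
position: [0.4847, -0.3426, 0.006]
ee_rot: [0.707, -0.036, -0.706, -0.035]
ft_force: [0.2, 0.8, 0.9]
grip_width: 0.218
```

```bash
python3 - <<'E'
from h import *
o=monitor.get_obs(); print(o["clock"],o["position"],yang(o),o["grip_width"]*85,o["ft_force"])
p,d=viewer.camera("wrist"); cv2.imwrite("pics/c_wrist.png",p)
E
```

```text
3.1333 [ 0.48467402 -0.3425744   0.00598232] -95.7519368002847 18.510500185775005 [0.22230082 0.78278763 0.90939895]
```

View pics/c_wrist.png

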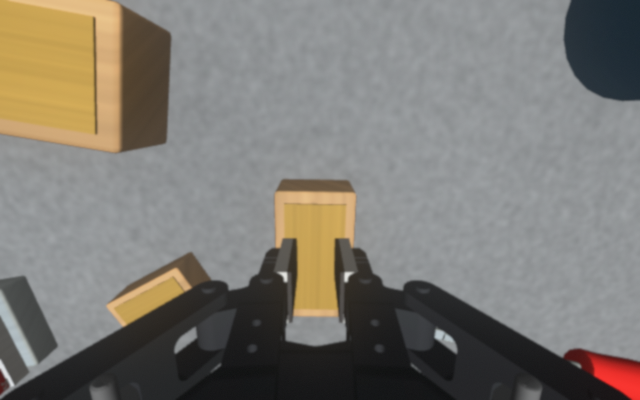

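```bash
python3 - <<'E'
from h import *
o=monitor.get_obs(); p,d=viewer.camera("wrist")
M=np.linalg.inv(viewer.camera_model("wrist")["mount"]);K=viewer.camera_model("wrist")["camera_matrix"]
for x in [0,-.019,-.04]:
    for y in [-.02,-.009,.009,.02]:
        c=(M@[x,y,0,1])[:3]; q=K@c; print(x,y,(q[:2]/q[2]).round(),c[2].round(3))
P=cloud("wrist",d,o)
for v in [250,265,280,300,315]: print(v,[(u,d[v,u].round(3),P[v,u].round(3).tolist()) for u in (283,293,297,315,345)])
print(o["clock"],o["position"],o["grip_width"],o["ft_force"])
E
```

```text
0 -0.02 [281. 233.] 0.184
0 -0.009 [299. 233.] 0.184
0 0.009 [330. 233.] 0.184
0 0.02 [349. 233.] 0.184
-0.019 -0.02 [277. 246.] 0.166
-0.019 -0.009 [298. 246.] 0.166
-0.019 0.009 [332. 246.] 0.166
-0.019 0.02 [352. 246.] 0.166
-0.04 -0.02 [272. 265.] 0.145
-0.04 -0.009 [295. 265.] 0.145
-0.04 0.009 [334. 264.] 0.145
-0.04 0.02 [358. 264.] 0.145
250 [(283, np.float32(0.135), [0.496, -0.33, 0.053]), (293, np.float32(0.135), [0.496, -0.334, 0.054]), (297, np.float32(0.156), [0.487, -0.334, 0.034]), (315, np.float32(0.156), [0.487, -0.343, 0.034]), (345, np.float32(0.135), [0.494, -0.357, 0.054])]
265 [(283, np.float32(0.121), [0.497, -0.331, 0.068]), (293, np.float32(0.128), [0.493, -0.334, 0.061]), (297, np.float32(0.156), [0.48, -0.333, 0.036]), (315, np.float32(0.158), [0.479, -0.342, 0.035]), (345, np.float32(0.121), [0.494, -0.355, 0.068])]
280 [(283, np.float32(0.11), [0.497, -0.332, 0.079]), (293, np.float32(0.129), [0.487, -0.334, 0.063]), (297, np.float32(0.161), [0.471, -0.332, 0.034]), (315, np.float32(0.161), [0.47, -0.341, 0.034]), (345, np.float32(0.118), [0.49, -0.355, 0.072])]
300 [(283, np.float32(0.101), [0.495, -0.333, 0.089]), (293, np.float32(0.128), [0.479, -0.333, 0.065]), (297, np.float32(0.164), [0.459, -0.331, 0.034]), (315, np.float32(0.165), [0.457, -0.34, 0.033]), (345, np.float32(0.114), [0.485, -0.354, 0.077])]
315 [(283, np.float32(0.111), [0.484, -0.331, 0.082]), (293, np.float32(0.0), [0.551, -0.349, 0.178]), (297, np.float32(0.168), [0.449, -0.329, 0.032]), (315, np.float32(0.168), [0.448, -0.339, 0.032]), (345, np.float32(0.114), [0.48, -0.353, 0.079])]
3.1833 [ 0.48449981 -0.34241565  0.00565606] 0.21583174508898784 [-0.27883603 -0.32568171 -0.39451   ]
```

```bash
python3 - <<'E'
from h import *
o=monitor.get_obs(); p,d=viewer.camera("scene")
a=cv2.resize(p[190:320,130:310],None,fx=4.2,fy=4.2,interpolation=cv2.INTER_CUBIC); cv2.imwrite("pics/d_scene.png",a)
P=cloud("scene",d); m=(d>0)&(abs(P[...,0]-.484)<.06)&(abs(P[...,1]+.342)<.09)&(P[...,2]>.036)&(P[...,2]<.12)
print(proj("scene",[[.484,-.342,.006],[.484,-.342,.05]]))
print(np.histogram(P[m][:,2],bins=np.arange(.036,.12,.006)))
p,d=viewer.camera("wrist"); c=p[190:360,230:400]; cv2.imwrite("pics/d_wrist.png",cv2.resize(c,None,fx=3.5,fy=3.5,interpolation=cv2.INTER_CUBIC))
E
```

```text
[[210.50926217 261.23088078]
 [208.87843514 248.41857859]]
(array([21, 29, 28, 24, 29, 25, 26, 47, 75, 55, 49, 62, 66]), array([0.036, 0.042, 0.048, 0.054, 0.06 , 0.066, 0.072, 0.078, 0.084,
       0.09 , 0.096, 0.102, 0.108, 0.114]))
```

View pics/d_scene.png

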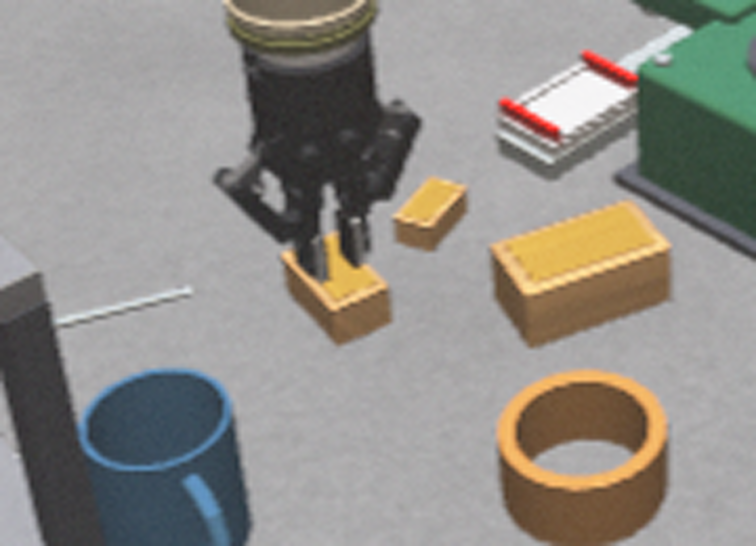

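View pics/d_wrist.png

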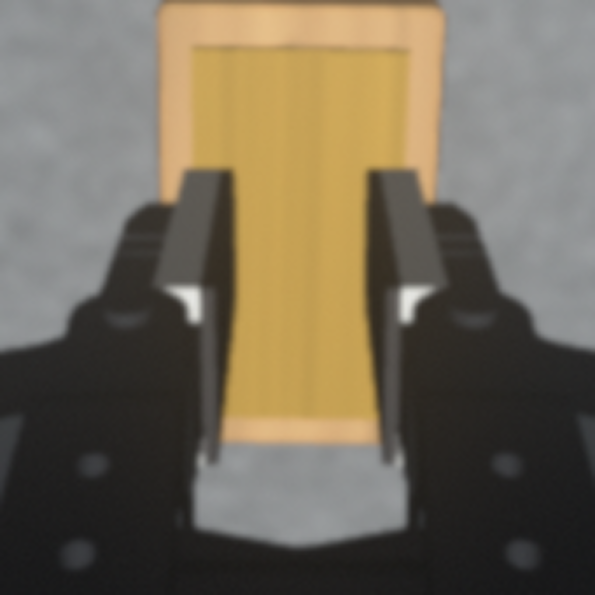

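```bash
python3 - <<'E'
from h import *
o=monitor.get_obs(); p,d=viewer.camera("wrist")
m=viewer.camera_model("wrist");K=m["camera_matrix"]
def tl(u,v):
    z=d[v,u]; c=np.array([(u-K[0,2])/K[0,0]*z,(v-K[1,2])/K[1,1]*z,z,1]); return (m["mount"]@c)[:3]
for u in (287,290,294):
    for v in (234,236,238,240,242,245,250,260): print(u,v,d[v,u].round(3),(tl(u,v)*1000).round(1))
print(o["clock"])
E
```

```text
287 234 0.153 [-28.8 -13.5 -10.7]
287 236 0.154 [-28.6 -13.6  -9.6]
287 238 0.149 [-33.7 -13.1 -10.6]
287 240 0.145 [-37.2 -12.8 -11.1]
287 242 0.144 [-38.6 -12.7 -10.7]
287 245 0.14 [-42.9 -12.3 -11.1]
287 250 0.135 [-47.6 -11.9 -10.8]
287 260 0.125 [-57.8 -11.  -11.1]
290 234 0.152 [-29.6 -12.  -11. ]
290 236 0.153 [-29.3 -12.   -9.9]
290 238 0.149 [-33.4 -11.7 -10.5]
290 240 0.148 [-34.8 -11.6 -10.1]
290 242 0.143 [-39.  -11.3 -10.9]
290 245 0.14 [-42.  -11.  -10.7]
290 250 0.135 [-47.5 -10.6 -10.7]
290 260 0.125 [-57.9  -9.8 -11.1]
294 234 0.154 [-28.4 -10.1 -10.6]
294 236 0.154 [-28.2 -10.2  -9.5]
294 238 0.148 [-34.1  -9.7 -10.8]
294 240 0.147 [-35.6  -9.7 -10.4]
294 242 0.144 [-38.9  -9.4 -10.8]
294 245 0.141 [-41.8  -9.3 -10.6]
294 250 0.136 [-46.9  -8.9 -10.5]
294 260 0.133 [-50.3  -8.8  -7.4]
3.3333
```

```bash
python3 - <<'E'
from h import *
z=np.load("b_wrist.npz"); d=z["d"]
m=viewer.camera_model("wrist");K=m["camera_matrix"]
def tl(u,v):
    q=d[v,u]; c=np.array([(u-K[0,2])/K[0,0]*q,(v-K[1,2])/K[1,1]*q,q,1]); return (m["mount"]@c)[:3]
for u in (200,210,218):
    for v in (246,250,252,254,258,264,272,285): print(u,v,d[v,u].round(3),(tl(u,v)*1000).round(1))
v,u=np.mgrid[:400,:640]; q=np.stack([(u-K[0,2])/K[0,0]*d,(v-K[1,2])/K[1,1]*d,d,np.ones_like(d)],-1)@m["mount"].T
s=(d>0)&(abs(q[...,1])<.075)&(q[...,0]<.02)&(abs(q[...,2])<.03)&(q[...,0]>-.1)
print(s.sum(), np.percentile(q[s][:,0],[90,99,100]))
E
```

```text
200 246 0.327 [ 130.2 -120.3   65.5]
200 250 0.327 [ 129.6 -120.5   69.8]
200 252 0.133 [-49.6 -48.8 -10.8]
200 254 0.133 [-50.3 -48.6 -10.2]
200 258 0.128 [-54.6 -47.1 -10.4]
200 264 0.123 [-59.9 -45.2 -10.4]
200 272 0.116 [-67.3 -42.5 -10.9]
200 285 0.116 [-68.3 -42.6  -6.1]
210 246 0.301 [ 106.3 -101.1   55. ]
210 250 0.136 [-47.2 -45.3 -10.6]
210 252 0.134 [-48.9 -44.8 -10.5]
210 254 0.132 [-51.2 -44.  -10.6]
210 258 0.127 [-55.6 -42.6 -10.9]
210 264 0.127 [-57.  -42.3  -8.9]
210 272 0.127 [-57.4 -42.5  -5.6]
210 285 0.127 [-59.1 -42.4  -0.7]
218 246 0.325 [ 128.2 -100.7   64.6]
218 250 0.137 [-46.2 -42.2 -10.2]
218 252 0.136 [-46.7 -42.1  -9.4]
218 254 0.137 [-46.7 -42.2  -8.5]
218 258 0.137 [-46.8 -42.3  -6.7]
218 264 0.137 [-47.5 -42.3  -4.1]
218 272 0.137 [-48.8 -42.2  -0.9]
218 285 0.137 [-50.3 -42.2   4.6]
18844 [-0.05968818 -0.04588932 -0.04147238]
```

The fingers closed above the blank: they stopped at the commanded opening with no contact. In the first wrist depth image the open tips stand 46 mm behind the reported TCP, not 13 mm. The table and block heights agree between cameras, so the real tips are about 33 mm short of the reported TCP. I'll allow for that offset and go 35 mm lower, checking the force.

send_rows:
  grip: [70,70,70,70,70]
  offset:
    - [0,0,0]
    - [0,0,0]
    - [0,0,0]
    - [10,0,0]
    - [20,0,0]
  twist: [0,0,0,0,0]

```text
clock: 3.8
position: [0.4843, -0.3422, -0.0159]
ee_rot: [0.707, -0.036, -0.706, -0.035]
ft_force: [-0.4, -0.1, -0.6]
grip_width: 0.726
```

send_rows:
  grip: [70,70,70,70,70]
  offset:
    - [8,0,0]
    - [15,0,0]
    - [15,0,0]
    - [15,0,0]
    - [15,0,0]
  twist: [0,0,0,0,0]

```text
clock: 4.22
position: [0.4841, -0.342, -0.0304]
ee_rot: [0.706, -0.035, -0.706, -0.035]
ft_force: [0.1, 0.3, 1.1]
grip_width: 0.726
```

send_rows:
  grip: [180,180,180,180,180]
  offset:
    - [0,0,0]
    - [0,0,0]
    - [0,0,0]
    - [0,0,0]
    - [0,0,0]
  twist: [0,0,0,0,0]

```text
clock: 4.63
position: [0.4844, -0.3423, -0.0299]
ee_rot: [0.707, -0.036, -0.706, -0.035]
ft_force: [-1.2, 0.4, 4.4]
grip_width: 0.466
```

```bash
python3 - <<'E'
from h import *
o=monitor.get_obs(); print(o["clock"],o["position"],yang(o),o["grip_width"]*85,o["ft_force"],o["joint_pos"].round(2))
p,d=viewer.camera("wrist"); cv2.imwrite("pics/e_wrist.png",p); np.savez("e_wrist.npz",p=p,d=d)
E
```

```text
4.6333 [ 0.48435629 -0.3422762  -0.02989266] -95.74218573341977 39.571907313624806 [-1.24531485  0.37009532  4.3653683 ] [ 0.77  0.51 -0.29  1.75  0.18  0.9  -1.26]
```

View pics/e_wrist.png

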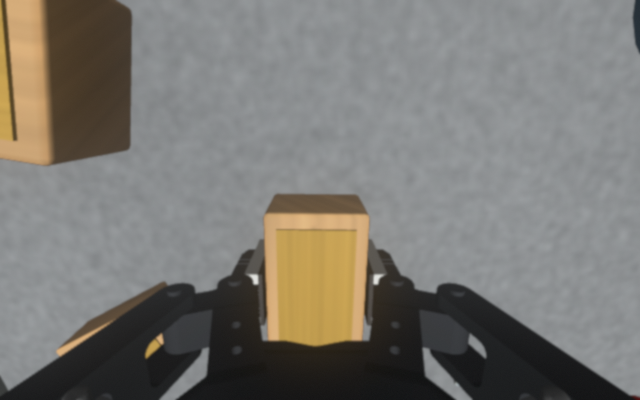

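Gripped at 39.6 mm, which matches the blank's 40 mm width. Lifting clear and starting the turn toward the carriage.

send_rows:
  grip: [180,180,180,180,180]
  offset:
    - [-35,0,0]
    - [-70,0,0]
    - [-80,-25,8]
    - [-80,-55,16]
    - [-80,-85,25]
  twist: [0,-7,-14,-21,-28]

```text
clock: 5.1
position: [0.4677, -0.2544, 0.0503]
ee_rot: [0.694, 0.138, -0.693, 0.139]
ft_force: [0.8, 0.3, -0.1]
grip_width: 0.463
```

```bash
python3 - <<'E'
from h import *
o=monitor.get_obs(); print(o["clock"],o["position"],yang(o),o["grip_width"]*85,tool([.441,-.1115,.05],o))
z=np.load("e_wrist.npz"); m=viewer.camera_model("wrist");K=m["camera_matrix"];A=m["mount"]
def pl(u,v,x): # intersect tool plane x
    r=A[:3,:3]@[(u-K[0,2])/K[0,0],(v-K[1,2])/K[1,1],1]; return A[:3,3]+r*(x-A[0,3])/r[0]
d=z["d"]
print(pl(268,214,-.062)*1e3,pl(367,214,-.062)*1e3)
print("top depth tool x",[(A@[(316-K[0,2])/K[0,0]*d[v,316],(v-K[1,2])/K[1,1]*d[v,316],d[v,316],1])[:3].round(4) for v in (214,218,225,250,300)])
E
```

```text
5.1 [ 0.46766512 -0.25444051  0.05027051] -67.46465696118267 39.38293038495875 [ 1.000e-01 -1.422e+02 -3.020e+01]
[-62.         -17.3680468  -31.65588562] [-62.          19.26791611 -31.6168887 ]
top depth tool x [array([-0.0624,  0.0004, -0.0318]), array([-0.0614,  0.0004, -0.0299]), array([-0.0627,  0.0004, -0.0276]), array([-0.0639,  0.0004, -0.0181]), array([-0.0637,  0.0004,  0.0035])]
```

```bash
python3 - <<'E'
from h import *
o=monitor.get_obs(); p,d=viewer.camera("wrist"); cv2.imwrite("pics/f_wrist.png",p); np.savez("f_wrist.npz",p=p,d=d,pos=o["position"],rot=o["ee_rot"])
E
```

```text
(no output)
```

View pics/f_wrist.png

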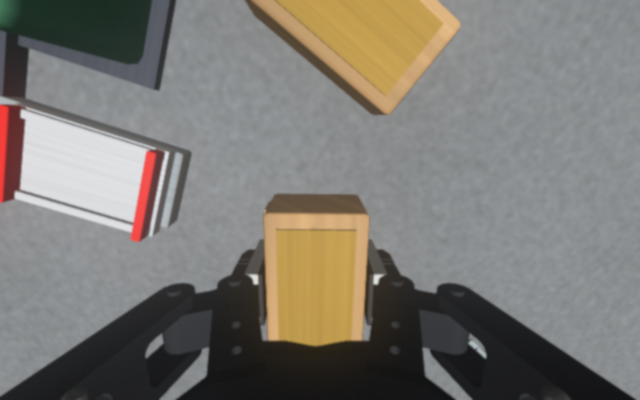

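The wrist view shows the carriage well: the red walls are at (145,195) and (8,150), and the floor is centred near (80,168). I'll measure the seat from this.

```bash
python3 - <<'E'
from h import *
z=np.load("f_wrist.npz"); p=z["p"].astype(int); d=z["d"]; o={"position":z["pos"],"ee_rot":z["rot"]}
P=cloud("wrist",d,o)
red=(p[...,2]>140)&(p[...,1]<70)&(p[...,0]<80)
n,l,st,_=cv2.connectedComponentsWithStats(red.astype(np.uint8))
for i in range(1,n):
    if st[i,4]<50: continue
    m=(l==i); X=P[m]; T=m&(abs(P[...,2]-.042)<.004)
    v,u=np.where(m); W=np.array([ray("wrist",q,.042,o)[:2] for q in zip(u,v)])*1000
    v,u=np.where(T); W2=np.array([ray("wrist",q,.042,o)[:2] for q in zip(u,v)])*1000
    print(st[i],np.percentile(X[:,2],[5,50,95]).round(4),"all",cv2.minAreaRect(W.astype(np.float32)),"top",cv2.minAreaRect(W2.astype(np.float32)), W2.mean(0))
# white floor
hsv=cv2.cvtColor(z["p"],cv2.COLOR_BGR2HSV)
w=(p.min(-1)>165)&(P[...,0]<.5)&(P[...,1]>-.2)
n,l,st,_=cv2.connectedComponentsWithStats(w.astype(np.uint8))
for i in range(1,n):
    if st[i,4]<100: continue
    v,u=np.where(l==i); W=np.array([ray("wrist",q,.030,o)[:2] for q in zip(u,v)])*1000
    print("white",st[i],np.median(P[l==i][:,2]),cv2.minAreaRect(W.astype(np.float32)))
# green housing edges/base line angle & expected seat overlay
import itertools
for yaw,ox,oy in [(4.4,.588,-.010)]:
    c,s=np.cos(np.radians(yaw)),np.sin(np.radians(yaw)); R=np.array([[c,-s],[s,c]])
    pts=[]
    for x,y,zz in [(-155-23,-52,30),(-155+23,-52,30),(-155+23,-128,30),(-155-23,-128,30),(-155-29,-128,42),(-155+29,-128,42),(-155-29,-52,42),(-155+29,-52,42),(-155-29,140,18),(-155,-140,18)]:
        q=R@[x/1000,y/1000]+[ox,oy]; pts.append([*q,zz/1000])
    uv=proj("wrist",np.array(pts),o); im=z["p"].copy()
    for q in uv: cv2.circle(im,tuple(int(round(a)) for a in q),2,(255,0,255),-1)
    cv2.imwrite("pics/f_ov.png",cv2.resize(im[60:270,0:260],None,fx=2.8,fy=2.8))
E
```

```text
[  0 106   9  95 624] [0.0411 0.0423 0.0434] all ((440.48101806640625, -72.2802963256836), (56.64657211303711, 4.302971363067627), 7.460310935974121) top ((440.48101806640625, -72.2802963256836), (56.64657211303711, 4.302971363067627), 7.460310935974121) [445.11026932 -71.1580362 ]
[139 151  18  89 115] [0.0409 0.042  0.043 ] all ((447.25335693359375, -154.508056640625), (56.19741439819336, 3.0762789249420166), 6.744252681732178) top ((447.25335693359375, -154.508056640625), (56.19741439819336, 3.0762789249420166), 6.744252681732178) [ 447.29311135 -154.58014626]
white [ 27 108 128  41 237] 0.030549508992545882 ((470.88116455078125, -108.16033935546875), (1.1620945930480957, 75.24177551269531), 4.420479774475098)Traceback (most recent call last):
  File "<stdin>", line 18, in <module>
  File "h.py", line 15, in ray
    K,R,c=ext(name,obs); r=R@np.array([(uv[0]-K[0,2])/K[0,0],(uv[1]-K[1,2])/K[1,1],1.])
          ~~~^^^^^^^^^^
  File "h.py", line 5, in ext
    m=viewer.camera_model(name); K=m["camera_matrix"]
ValueError: time passes only in moves, steps and waits
```

```bash
python3 - <<'E'
import re
s=open('h.py').read()
s=s.replace('def ext(name,obs=None):\n    m=viewer.camera_model(name);','_C={}\ndef cm(n):\n    if n not in _C: _C[n]=viewer.camera_model(n)\n    return _C[n]\ndef ext(name,obs=None):\n    m=cm(name);')
open('h.py','w').write(s)
E
python3 - <<'E'
from h import *
z=np.load("f_wrist.npz"); o={"position":z["pos"],"ee_rot":z["rot"]}; im=z["p"]
g=cv2.resize(im[90:250,0:200],None,fx=4,fy=4,interpolation=cv2.INTER_CUBIC)
for yaw,ox,oy,col in [(4.6,.588,-.012,(255,0,255))]:
    c,s=np.cos(np.radians(yaw)),np.sin(np.radians(yaw)); R=np.array([[c,-s],[s,c]])
    pts=[]
    for x,y,zz in [(-155-23,-52,30),(-155+23,-52,30),(-155+23,-128,30),(-155-23,-128,30),(-155-29,-128,42),(-155+29,-128,42),(-155-29,-52,42),(-155+29,-52,42),(-155-23,-90,34),(-155+23,-90,34)]:
        q=R@[x/1000,y/1000]+[ox,oy]; pts.append([*q,zz/1000])
    for q in proj("wrist",np.array(pts),o): cv2.circle(g,tuple(int(round(a)) for a in (np.array(q)+.5-[0,90])*4),3,col,-1)
    print(R@[-.155,-.09]+[ox,oy])
cv2.imwrite("pics/f_ov.png",g)
E
```

```text
[ 0.44071718 -0.11414093]
```

View pics/f_ov.png

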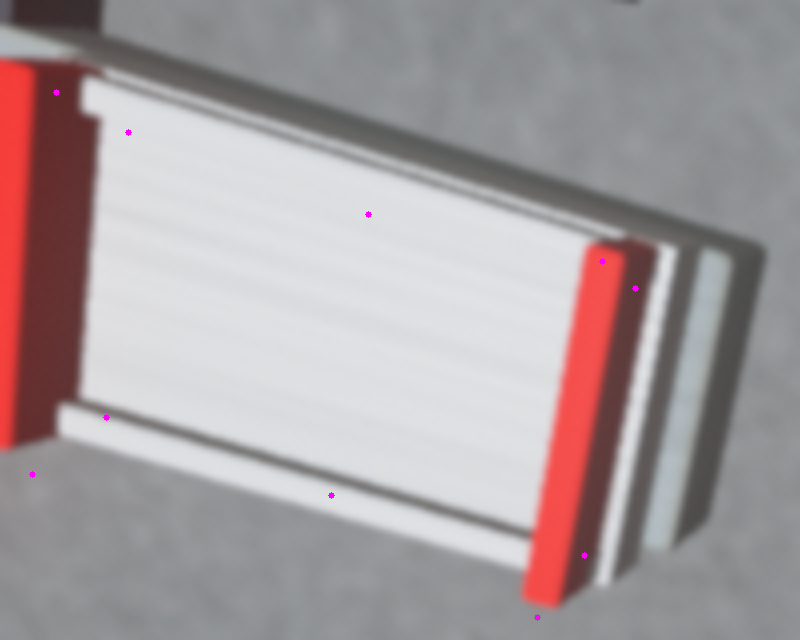

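```bash
python3 - <<'E'
from h import *
z=np.load("f_wrist.npz"); o={"position":z["pos"],"ee_rot":z["rot"]}
f=lambda x,y,h: ray("wrist",(x/4-.5,y/4+90-.5),h,o)[:2]*1000
ni=[f(585,245,.042),f(525,600,.042)]; no=[f(625,250,.042),f(560,606,.042)]; fi=[f(35,68,.042),f(12,446,.042)]
lu=[f(105,80,.034),f(590,232,.034)]   # far lip inner top edge? 
ll=[f(58,405,.034),f(525,535,.034)]
for n,a in [("near in",ni),("near out",no),("far in",fi),("lip +x",lu),("lip -x",ll)]:
    v=a[1]-a[0]; print(n,np.round(a,1).tolist(),np.linalg.norm(v).round(1),np.degrees(np.arctan2(v[1],v[0])).round(2))
mn=np.mean(ni,0);mf=np.mean(fi,0); v=mf-mn; print("centre",(mn+mf)/2,np.linalg.norm(v),np.degrees(np.arctan2(v[1],v[0]))-90)
print("lips mid",(np.mean(lu,0)+np.mean(ll,0))/2)
E
```

```text
near in [[474.0, -146.9], [416.9, -151.9]] 57.3 -174.96
near out [[475.5, -152.3], [418.0, -157.1]] 57.7 -175.22
far in [[468.8, -70.8], [412.1, -75.3]] 56.9 -175.51
lip +x [[468.2, -73.4], [473.7, -143.5]] 70.3 -85.55
lip -x [[416.3, -74.2], [422.9, -145.9]] 72.0 -84.76
centre [ 442.9259912  -111.21968973] 76.49067716686606 3.778057577005711
lips mid [ 445.2666818  -109.21501195]
```

Seat centre is (0.443, -0.1115) with yaw 4.6°. The recess measures 76.5 mm against a nominal 76, so the fit is good. Moving over it.

send_rows:
  grip: [180,180,180,180,180]
  offset:
    - [0,-28,-6]
    - [0,-58,-13]
    - [0,-88,-20]
    - [0,-118,-26]
    - [0,-143,-33]
  twist: [-7,-14,-21,-28,-35]

```text
clock: 5.57
position: [0.4428, -0.1081, 0.0492]
ee_rot: [-0.619, -0.341, 0.62, -0.341]
ft_force: [0.3, 0.2, -0.9]
grip_width: 0.463
```

send_rows:
  grip: [180,180,180,180,180]
  offset:
    - [0,0,0]
    - [0,0,0]
    - [0,0,0]
    - [0,0,0]
    - [0,0,0]
  twist: [-7,-14,-21,-28,-35]

```text
clock: 5.98
position: [0.4436, -0.11, 0.0493]
ee_rot: [0.488, 0.511, -0.489, 0.511]
ft_force: [0.4, -0.3, -1.0]
grip_width: 0.466
```

```bash
python3 - <<'E'
from h import *
o=monitor.get_obs(); print(o["clock"],o["position"],yang(o),o["grip_width"]*85,tool([.443,-.1095,0.001],o),o["joint_pos"].round(2))
p,d=viewer.camera("wrist"); cv2.imwrite("pics/g_wrist.png",p); np.savez("g_wrist.npz",p=p,d=d,pos=o["position"],rot=o["ee_rot"])
E
```

```text
5.9833 [ 0.44361185 -0.1099733   0.04930519] 2.6071834751600838 39.59266890058367 [48.3 -0.6 -0.5] [ 0.79  0.18 -0.69  2.03  0.14  0.97  0.08]
```

View pics/g_wrist.png

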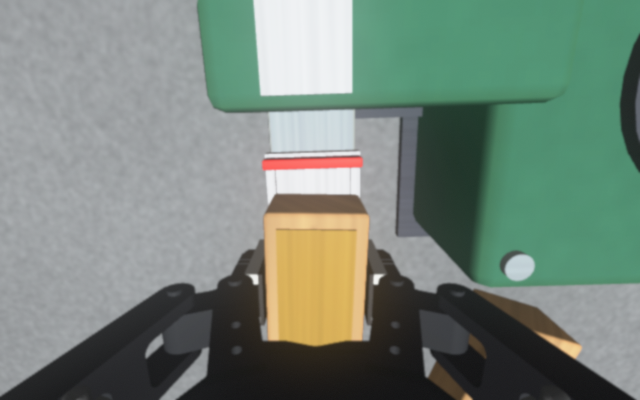

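```bash
python3 - <<'E'
from h import *
z=np.load("g_wrist.npz"); o={"position":z["pos"],"ee_rot":z["rot"]}; p=z["p"].astype(int)
red=(p[...,2]>140)&(p[...,1]<90)&(p[...,0]<90); red[200:]=0
v,u=np.where(red); print(len(u),u.min(),u.max(),v.min(),v.max())
W=np.array([ray("wrist",q,.042,o)[:2] for q in zip(u,v)])*1000
c,s,a=cv2.minAreaRect(W.astype(np.float32)); print(c,s,a)
# inner edge: lowest rows per column
for cc in (270,300,330,355):
    r=v[u==cc]; print(cc,r.min(),r.max(),(ray("wrist",(cc,r.max()+.5),.042,o)*1000).round(1))
cv2.imwrite("pics/g2.png",cv2.resize(z["p"][140:260,240:390],None,fx=5,fy=5,interpolation=cv2.INTER_CUBIC))
for r in [(266,214),(368,214)]:
    print("blank far edge",(ray("wrist",r,o["position"][2]+.062,o)*1000).round(1))
E
```

```text
116 265 359 157 160
(439.3374938964844, -67.33154296875) (54.02921676635742, 0.8185946941375732) 4.294221878051758
270 159 160 [415.3 -69.6  42. ]
300 159 159 [432.5 -68.3  42. ]
330 158 158 [449.7 -67.   42. ]
355 157 157 [464.  -65.7  42. ]
blank far edge [423.5 -79.  111.3]
blank far edge [461.2 -77.4 111.3]
```

View pics/g2.png

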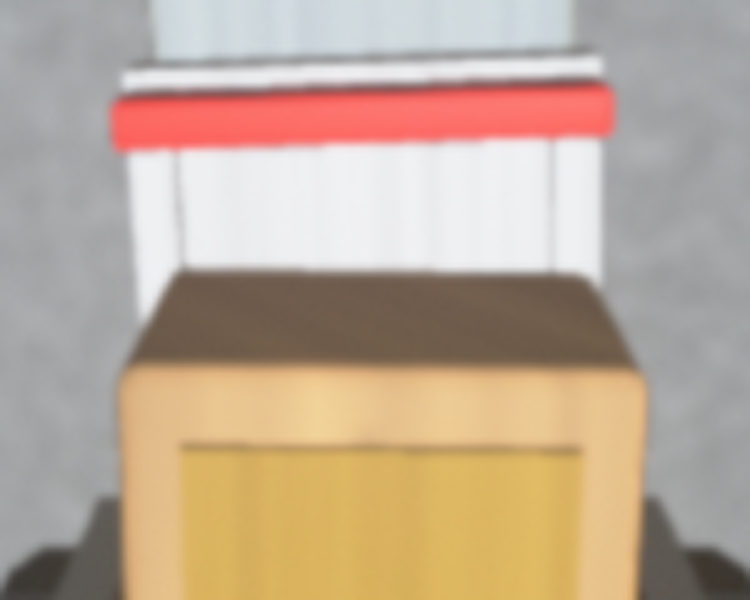

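```bash
python3 - <<'E'
from h import *
z=np.load("g_wrist.npz"); o={"position":z["pos"],"ee_rot":z["rot"]}
f=lambda x,y,h:(ray("wrist",(x/5+240-.4,y/5+140-.4),h,o)*1000).round(1)
print("wall in",f(115,150,.042),f(612,136,.042)); print("lips",f(182,210,.034),f(553,210,.034))
zb=o["position"][2]+.030
print("bottom edge",f(182,270,zb),f(588,273,zb)); print("top edge",f(120,365,zb+.032),f(645,367,zb+.032))
E
```

```text
wall in [411.  -75.1  42. ] [468.5 -70.9  42. ]
lips [417.9 -83.7  34. ] [463.3 -81.6  34. ]
bottom edge [423.3 -79.4  79.3] [461.4 -78.   79.3]
top edge [422.6 -78.5 111.3] [461.4 -77.  111.3]
```

The seat centre reads the same again, at (0.4428, -0.111). The blank sits about 2.5 mm off the TCP along its length. Correcting for that, turning 2° more and lowering.

send_rows:
  grip: [180,180,180,180,180]
  offset:
    - [6,-1,-1.5]
    - [18,-1,-1.5]
    - [30,-1,-1.5]
    - [38,-1,-1.5]
    - [38,-1,-1.5]
  twist: [-2,-2,-2,-2,-2]

```text
clock: 6.45
position: [0.4413, -0.1082, 0.0092]
ee_rot: [0.481, 0.519, -0.482, 0.517]
ft_force: [-0.1, -0.3, -0.9]
grip_width: 0.467
```

```bash
python3 - <<'E'
from h import *
o=monitor.get_obs(); print(o["clock"],o["position"],yang(o),o["grip_width"]*85,o["ft_force"],tool([.4426,-.1085,0.001],o))
p,d=viewer.camera("wrist"); cv2.imwrite("pics/h_wrist.png",cv2.resize(p[140:260,240:390],None,fx=5,fy=5,interpolation=cv2.INTER_CUBIC)); np.savez("h_wrist.npz",p=p,d=d,pos=o["position"],rot=o["ee_rot"])
E
```

```text
6.45 [ 0.44127545 -0.10817062  0.00923166] 4.176828760658585 39.68227616505903 [-0.06273624 -0.32879122 -0.89631293] [8.2 1.3 0.4]
```

View pics/h_wrist.png

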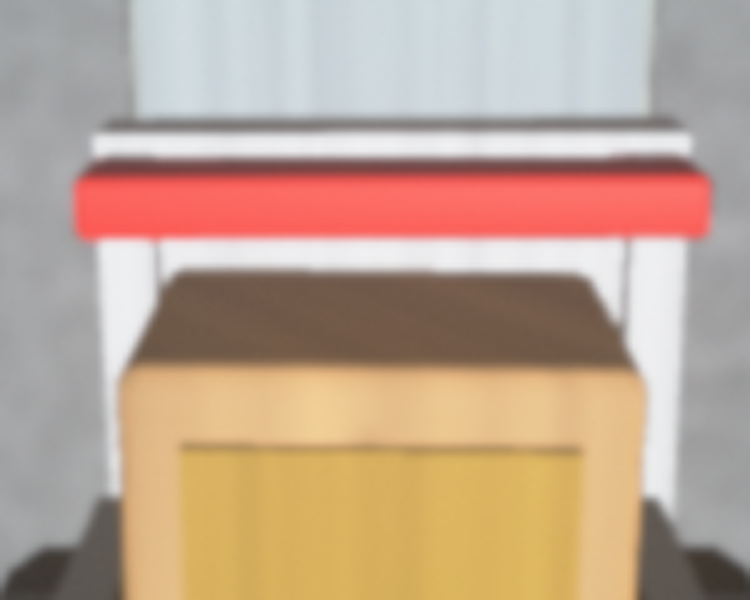

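```bash
python3 - <<'E'
from h import *
z=np.load("h_wrist.npz"); o={"position":z["pos"],"ee_rot":z["rot"]}
f=lambda x,y,h:(ray("wrist",(x/5+240-.4,y/5+140-.4),h,o)*1000).round(1)
print("wall in",f(78,240,.042),f(710,238,.042)); print("lips",f(158,250,.034),f(626,250,.034))
zb=o["position"][2]+.030
print("bottom edge",f(175,270,zb),f(592,273,zb)); print("top edge",f(120,365,zb+.032),f(645,367,zb+.032))
E
```

```text
wall in [410.9 -75.4  42. ] [468.6 -71.   42. ]
lips [417.2 -77.8  34. ] [462.5 -74.5  34. ]
bottom edge [419.6 -78.3  39.2] [458.7 -75.7  39.2]
top edge [419.6 -77.4  71.2] [458.3 -74.8  71.2]
```

send_rows:
  grip: [180,180,180,180,180]
  offset:
    - [1,1,-0.4]
    - [4,1,-0.4]
    - [7,1,-0.4]
    - [8,1,-0.4]
    - [8,1,-0.4]
  twist: [-0.3,-0.3,-0.3,-0.3,-0.3]

```text
clock: 6.92
position: [0.4441, -0.1082, 0.0039]
ee_rot: [0.48, 0.519, -0.48, 0.52]
ft_force: [-1.1, -0.1, 2.8]
grip_width: 0.465
```

```bash
python3 - <<'E'
from h import *
o=monitor.get_obs(); print(o["clock"],o["position"],yang(o),o["grip_width"]*85,o["ft_force"])
p,d=viewer.camera("wrist"); cv2.imwrite("pics/i_wrist.png",cv2.resize(p[140:260,240:390],None,fx=5,fy=5,interpolation=cv2.INTER_CUBIC))
E
```

```text
6.9167 [ 0.44412804 -0.10818887  0.00387684] 4.5536978612834575 39.52101878527021 [-1.14724614 -0.1405806   2.76031706]
```

View pics/i_wrist.png

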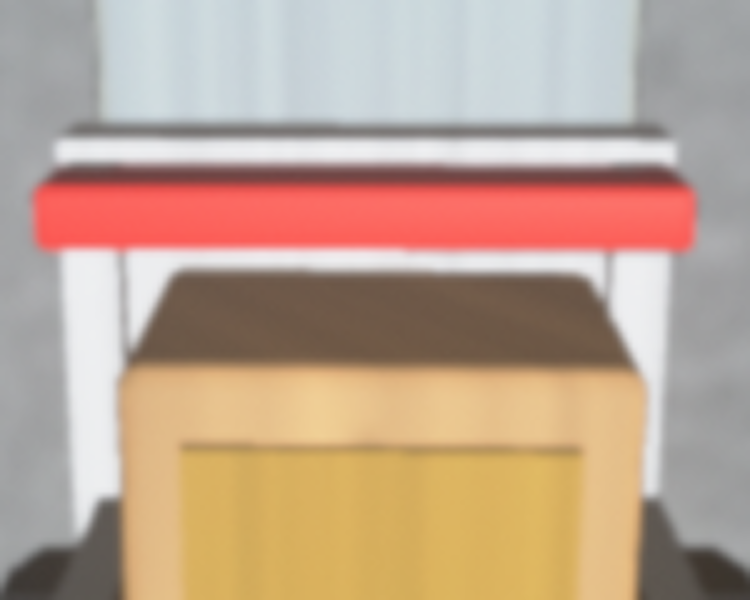

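The fingertips have touched the carriage lips (2.8 N, TCP stopped at 3.9 mm). The blank's underside is level with the tips, about 4 mm above the floor, and the blank is about 1.6 mm too far in +x. I'll raise slightly, re-centre and look before releasing.

send_rows:
  grip: [180,180,180,180,180]
  offset:
    - [-4,0,0]
    - [-4,0,0]
    - [-4,0,0]
    - [-4,0,0]
    - [-4,0,0]
  twist: [0,0,0,0,0]

```text
clock: 7.38
position: [0.4438, -0.1081, 0.0074]
ee_rot: [0.48, 0.519, -0.48, 0.519]
ft_force: [-1.0, 0.4, -0.9]
grip_width: 0.466
```

```bash
python3 - <<'E'
from h import *
o=monitor.get_obs(); print(o["clock"],o["position"],yang(o),o["grip_width"]*85,o["ft_force"])
p,d=viewer.camera("wrist"); cv2.imwrite("pics/j_wrist.png",cv2.resize(p[140:260,240:390],None,fx=5,fy=5,interpolation=cv2.INTER_CUBIC))
E
```

```text
7.3833 [ 0.44375269 -0.10814486  0.00742139] 4.556407498420755 39.576206694880135 [-0.96914396  0.35847802 -0.90806419]
```

View pics/j_wrist.png

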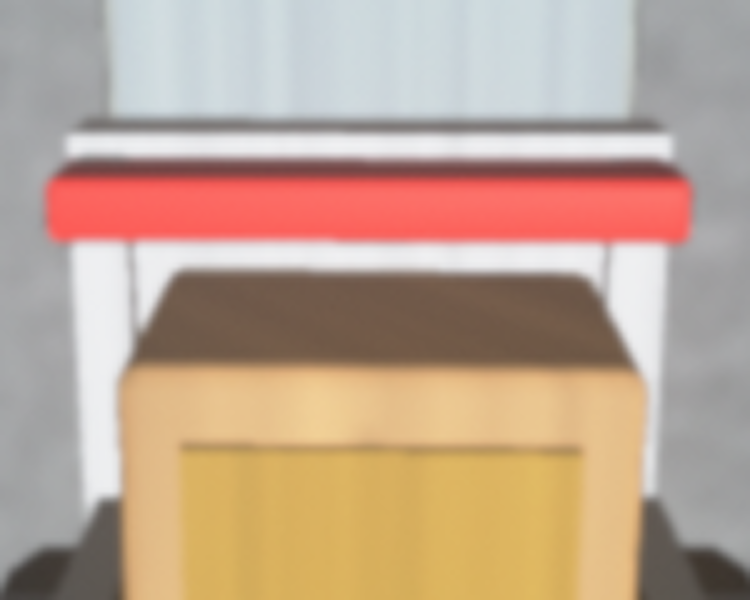

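send_rows:
  grip: [180,180,180,180,180]
  offset:
    - [0,-1.2,0]
    - [1,-1.2,0]
    - [2,-1.2,0]
    - [2,-1.2,0]
    - [2,-1.2,0]
  twist: [0,0,0,0,0]

```text
clock: 7.85
position: [0.4426, -0.1082, 0.0054]
ee_rot: [0.48, 0.52, -0.48, 0.519]
ft_force: [0.3, -0.8, -1.4]
grip_width: 0.464
```

```bash
python3 - <<'E'
from h import *
o=monitor.get_obs(); print(o["clock"],o["position"],yang(o),o["grip_width"]*85,o["ft_force"])
p,d=viewer.camera("wrist"); cv2.imwrite("pics/k_wrist.png",cv2.resize(p[140:260,240:390],None,fx=5,fy=5,interpolation=cv2.INTER_CUBIC))
E
```

```text
7.85 [ 0.44258003 -0.10819983  0.00540914] 4.563364749299284 39.433181975774325 [ 0.3004462  -0.78506547 -1.42333352]
```

View pics/k_wrist.png

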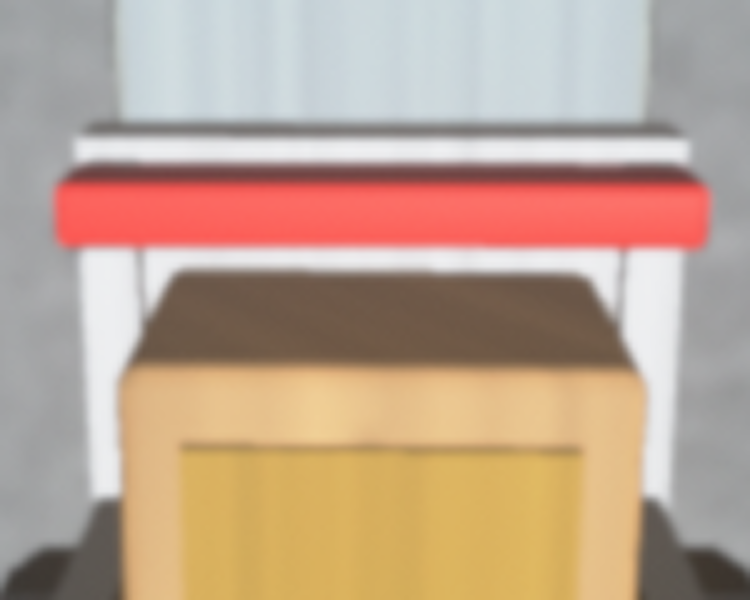

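Blank centre (383) now matches the middle of the lips (382.5). Releasing, then lifting straight up.

send_rows:
  grip: [120,100,70,70,70]
  offset:
    - [0,0,0]
    - [0,0,0]
    - [0,0,0]
    - [0,0,0]
    - [0,0,0]
  twist: [0,0,0,0,0]

```text
clock: 8.32
position: [0.4427, -0.1082, 0.0055]
ee_rot: [0.48, 0.519, -0.48, 0.52]
ft_force: [-0.1, -0.6, 0.7]
grip_width: 0.726
```

send_rows:
  grip: [70,70,70,70,70]
  offset:
    - [-10,0,0]
    - [-25,0,0]
    - [-45,0,0]
    - [-75,0,0]
    - [-110,0,0]
  twist: [0,0,0,0,0]

```text
clock: 8.73
position: [0.4416, -0.1076, 0.1164]
ee_rot: [0.479, 0.52, -0.48, 0.519]
ft_force: [0.8, -0.4, -0.2]
grip_width: 0.729
```

```bash
python3 - <<'E'
from h import *
o=monitor.get_obs(); print(o["clock"],o["position"],yang(o),o["grip_width"]*85,o["ft_force"])
p,d=viewer.camera("wrist"); cv2.imwrite("pics/l_wrist.png",p); np.savez("l_wrist.npz",p=p,d=d,pos=o["position"],rot=o["ee_rot"])
P=cloud("wrist",d,o)
for r in viewer.regions_of("blank_center","wrist"):
    X=P[r["region"]]; zt=np.percentile(X[:,2],75); T=X[abs(X[:,2]-zt)<.006]
    print(r["score"],r["box"],zt,cv2.minAreaRect((T[:,:2]*1000).astype(np.float32)))
    q,_,_,_=np.linalg.lstsq(np.c_[T[:,:2],np.ones(len(T))],T[:,2],rcond=None); print("slopes",q[:2])
E
```

```text
8.7333 [ 0.44162609 -0.10756996  0.11637637] 4.597995652116694 61.9279571680175 [ 0.78779172 -0.4360145  -0.15942727]
0.96 [290.3, 157.9, 51.6, 97.0] 0.06387375478329024 ((442.6697998046875, -110.6640625), (39.771522521972656, 69.9364013671875), 3.451190233230591)
slopes [ 0.00115822 -0.00554719]
0.71 [300.3, 296.5, 35.7, 48.3] 0.02417828622672881 ((455.1517639160156, -244.73141479492188), (28.360082626342773, 43.5284538269043), 22.63323211669922)
slopes [-0.00807201 -0.04038726]
0.67 [432.4, 260.4, 79.9, 124.9] 0.04818722204456222 ((585.2024536132812, -224.01901245117188), (35.69547653198242, 110.79537963867188), 0.5861873626708984)
slopes [-0.02079505 -0.0218996 ]
```

View pics/l_wrist.png

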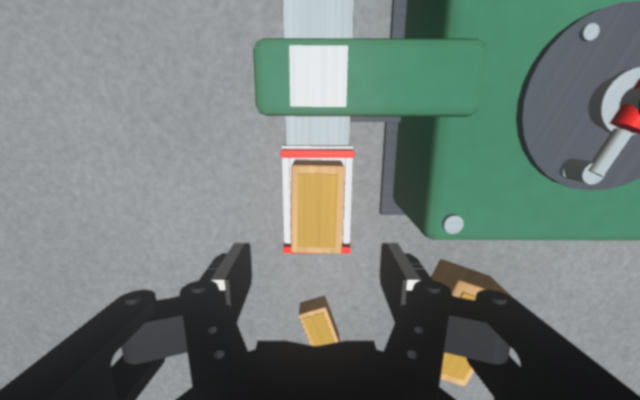

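The blank lies flat in the recess at image (317,208): centre (0.4427, -0.1107), top at z 0.064, slopes under 0.006. Now up and over to look at the crank.

send_rows:
  grip: [0,0,0,0,0]
  offset:
    - [-40,0,0]
    - [-75,15,-9]
    - [-94,50,-29]
    - [-94,87,-51]
    - [-94,124,-73]
  twist: [0,0,0,0,0]

```text
clock: 9.25
position: [0.5581, -0.0286, 0.2117]
ee_rot: [0.481, 0.517, -0.48, 0.52]
ft_force: [0.9, -0.4, 0.9]
grip_width: 1.0
```

send_rows:
  grip: [0,0,0,0,0]
  offset:
    - [0,30,-18]
    - [0,53,-31]
    - [0,53,-31]
    - [0,53,-31]
    - [0,53,-31]
  twist: [0,0,0,0,0]

```text
clock: 9.67
position: [0.6059, 0.0061, 0.2094]
ee_rot: [0.479, 0.52, -0.48, 0.519]
ft_force: [0.3, -0.1, -0.6]
grip_width: 1.001
```

```bash
python3 - <<'E'
from h import *
o=monitor.get_obs(); print(o["clock"],o["position"],yang(o),o["joint_pos"].round(2))
p,d=viewer.camera("wrist"); cv2.imwrite("pics/m_wrist.png",p); np.savez("m_wrist.npz",p=p,d=d,pos=o["position"],rot=o["ee_rot"])
P=cloud("wrist",d,o)
for r in viewer.regions_of("grip_center","wrist")[:2]:
    X=P[r["region"]]; T=X[X[:,2]>.185]; print(r["score"],r["box"],len(X),len(T))
    if len(T)>20: print(cv2.minEnclosingCircle((T[:,:2]*1000).astype(np.float32)),T.mean(0))
for t in viewer.spot_point("grip_center","wrist")[:2]: print(t,ray("wrist",t["position"],.172,o))
E
```

```text
9.6667 [0.60594795 0.00610639 0.20938518] 4.564538734947345 [ 0.52  0.39 -0.78  1.47  0.27  1.4  -0.2 ]
0.89 [318.4, 144.1, 49.2, 61.5] 2282 2069
((613.9210205078125, 48.02241134643555), 29.05696678161621) [0.61924051 0.03720566 0.1968131 ]
{'position': [339.6, 170.9], 'score': 0.83} [0.61956885 0.03738129 0.172     ]
```

View pics/m_wrist.png

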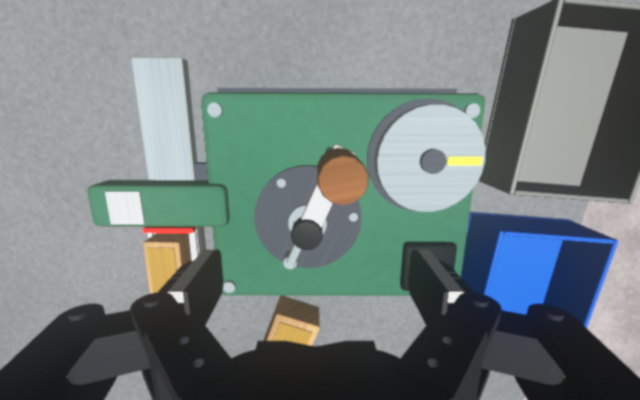

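```bash
python3 - <<'E'
from h import *
z=np.load("m_wrist.npz"); p=z["p"]; d=z["d"]; o={"position":z["pos"],"ee_rot":z["rot"]}; P=cloud("wrist",d,o)
def comp(m,uv):
    n,l,st,c=cv2.connectedComponentsWithStats(m.astype(np.uint8)); return l==l[uv[1],uv[0]]
# grip top
m=comp(abs(P[...,2]-.1965)<.006,(343,182)); m=cv2.morphologyEx(m.astype(np.uint8),cv2.MORPH_OPEN,np.ones((5,5)))>0
v,u=np.where(m); W=np.array([ray("wrist",q,.196,o)[:2] for q in zip(u,v)])*1000
print("grip top",len(u),np.median(P[m][:,2]),cv2.minEnclosingCircle(W.astype(np.float32)),W.mean(0),2*np.sqrt(cv2.contourArea(cv2.convexHull(W.astype(np.float32)))/np.pi))
# hub knob
print("hub depth",[P[v_,308].round(4).tolist() for v_ in (225,230,234,240)])
h=P[234,308,2]; m=comp(abs(P[...,2]-h)<.008,(308,234)); v,u=np.where(m); W=np.array([ray("wrist",q,h,o)[:2] for q in zip(u,v)])*1000
print("hub",len(u),h,cv2.minEnclosingCircle(W.astype(np.float32)),W.mean(0))
print("arm z",P[205,318],P[212,314], "plate z",P[240,340],P[180,270],"housing",P[130,300],P[265,265])
# plate circle: dark gray, z just above housing
zp=np.median([P[240,340,2],P[200,268,2]])
hsv=cv2.cvtColor(p,cv2.COLOR_BGR2HSV); g=(hsv[...,1]<70)&(hsv[...,2]<110)&(abs(P[...,2]-zp)<.012)
m=comp(g,(340,245)); v,u=np.where(m); W=(np.array([ray("wrist",q,zp,o)[:2] for q in zip(u,v)])*1000).astype(np.float32)
H=cv2.convexHull(W); print("plate",zp,len(u),cv2.minEnclosingCircle(W),cv2.fitEllipse(H))
c=p[90:300,200:490]; cv2.imwrite("pics/m2.png",cv2.resize(c,None,fx=2.7,fy=2.7,interpolation=cv2.INTER_CUBIC))
E
```

```text
grip top 2000 0.19646798889838285 ((619.4610595703125, 36.4495964050293), 15.797011375427246) [619.53955893  36.67660218] 30.69984901170734
hub depth [[0.6011, -0.0118, 0.1483], [0.6014, -0.0159, 0.1486], [0.6017, -0.0195, 0.1482], [0.6021, -0.0242, 0.1492]]
hub 1421 0.1481890361351714 ((601.6546630859375, -5.107660293579102), 27.988182067871094) [603.33627789  -9.42103841]
arm z [0.60790848 0.00334428 0.14175495] [ 0.60516808 -0.00264392  0.14212412] plate z [ 0.63260041 -0.03968593  0.10674081] [0.564281   0.01300479 0.10685578] housing [0.58791809 0.05842808 0.10032542] [ 0.56203217 -0.07426384  0.10118348]
plate 0.10686852324910173 254373 ((620.27685546875, -117.6480484008789), 371.9925537109375) ((622.6219482421875, -131.24920654296875), (718.4744873046875, 724.1327514648438), 135.501220703125)
```

View pics/m2.png

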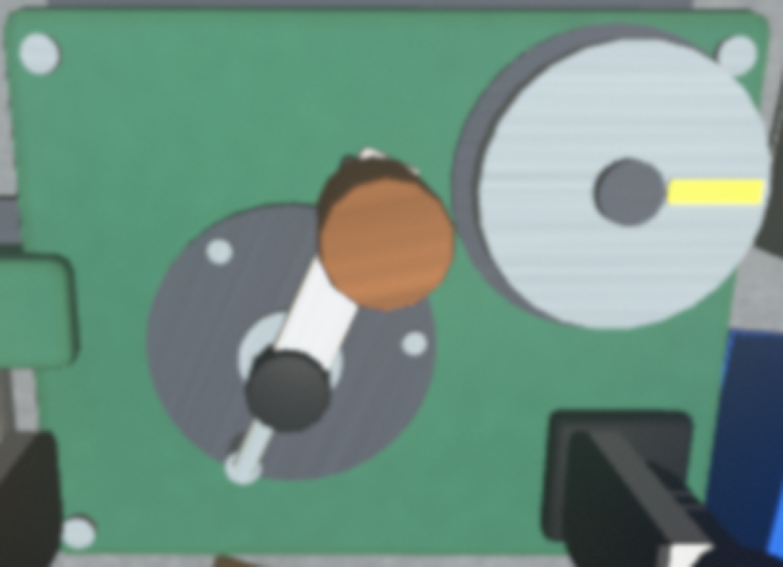

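```bash
python3 - <<'E'
from h import *
z=np.load("m_wrist.npz"); p=z["p"]; o={"position":z["pos"],"ee_rot":z["rot"]}
f=lambda x,y,h:(ray("wrist",(x/2.7+200-.3,y/2.7+90-.3),h,o)*1000).round(1)
E=[f(*q,.107) for q in [(147,341),(436,341),(291,202),(295,480)]]; print("plate",E,np.mean(E,0))
E=[f(*q,.1485) for q in [(246,391),(330,391),(288,349),(288,432)]]; print("hub",E,np.mean(E,0))
E=[f(*q,.196) for q in [(319,242),(455,242),(387,178),(387,310)]]; print("grip",E,np.mean(E,0))
print("screws",f(39,53,.104),f(738,55,.104),f(79,532,.104))
print("flywheel c",f(629,192,.125), "disc",np.mean([f(478,192,.122),f(770,192,.122),f(629,38,.122),f(629,328,.122)],0))
g=np.mean(E,0)[:2]
E
python3 - <<'E'
from h import *
z=np.load("m_wrist.npz"); p=z["p"]; d=z["d"]; o={"position":z["pos"],"ee_rot":z["rot"]}; P=cloud("wrist",d,o)
# plate edge circle fit: gradient dark gray vs green at plate height by ray
hsv=cv2.cvtColor(p,cv2.COLOR_BGR2HSV); g=((hsv[...,1]<75)).astype(np.uint8); g[:160]=0; g[275:]=0; g[:,:245]=0; g[:,366:]=0
v,u=np.where(g>0); W=(np.array([ray("wrist",q,.107,o)[:2] for q in zip(u,v)])*1000).astype(np.float32)
H=cv2.convexHull(W)[:,0]
from scipy.optimize import least_squares
r=least_squares(lambda q:np.hypot(H[:,0]-q[0],H[:,1]-q[1])-q[2],[600,-10,52],loss='soft_l1'); print("plate fit",r.x,np.abs(r.fun).mean(),len(H))
E
```

```text
plate [array([551., -22., 107.]), array([649.7, -14.3, 107. ]), array([596.7,  29.6, 107. ]), array([605.4, -70.5, 107. ])] [600.7 -19.3 107. ]
hub [array([588. , -20.9, 148.5]), array([612.8, -18.9, 148.5]), array([599.5,  -6.8, 148.5]), array([601.4, -33. , 148.5])] [600.425 -19.9   148.5  ]
grip [array([604.7,  35.4, 196. ]), array([635.1,  37.8, 196. ]), array([618.5,  50.8, 196. ]), array([621.6,  20.8, 196. ])] [619.975  36.2   196.   ]
screws [514.  70. 104.] [734.1  86.8 104. ] [527.4 -99.5 104. ]
flywheel c [699.5  43.6 125. ] disc [699.8    43.575 122.   ]
plate fit [601.34322375 -20.34938469  50.70265498] 3.3026709024523404 51
```

Wrist view: grip top at (343,182), bearing plate at (308,216), hub knob at (307,235). The plate and hub fits agree on an axis at (0.6004, -0.0200). The grip is at (0.6199, 0.0367), 60 mm from it, in direction 71°. The axis lies 15 mm from the machine origin, inside the 20 mm allowance. I'll move over the grip with the jaws set tangentially.

send_rows:
  grip: [0,0,0,0,0]
  offset:
    - [0,6,-10]
    - [0,12,-21]
    - [0,16.3,-29.4]
    - [0,16.3,-29.4]
    - [0,16.3,-29.4]
  twist: [7,14,21,23.6,23.6]

```text
clock: 10.23
position: [0.6201, 0.0369, 0.21]
ee_rot: [0.576, 0.409, -0.576, 0.41]
ft_force: [-0.2, 0.0, 0.5]
grip_width: 0.998
```

```bash
python3 - <<'E'
from h import *
o=monitor.get_obs(); print(o["clock"],o["position"],yang(o),o["ft_force"],tool([.6199,.0367,.122],o))
p,d=viewer.camera("wrist"); cv2.imwrite("pics/n_wrist.png",p); np.savez("n_wrist.npz",p=p,d=d,pos=o["position"],rot=o["ee_rot"])
E
```

```text
10.2333 [0.62006466 0.03686038 0.21000678] -19.166121635067945 [-0.24309679  0.0181698   0.53927231] [88.  -0.2  0.2]
```

View pics/n_wrist.png

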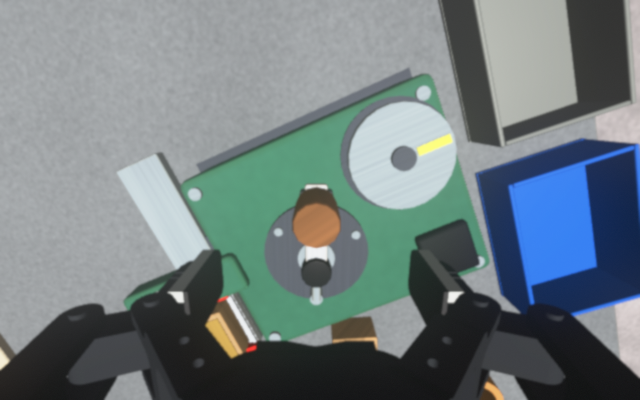

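```bash
python3 - <<'E'
from h import *
z=np.load("n_wrist.npz"); p=z["p"]; d=z["d"]; o={"position":z["pos"],"ee_rot":z["rot"]}; P=cloud("wrist",d,o)
def comp(m,uv):
    n,l,st,c=cv2.connectedComponentsWithStats(m.astype(np.uint8)); return l==l[uv[1],uv[0]]
m=comp(abs(P[...,2]-.1965)<.006,(316,226)); v,u=np.where(m); W=np.array([ray("wrist",q,.196,o)[:2] for q in zip(u,v)])*1000
print("grip",np.median(P[m][:,2]),cv2.minEnclosingCircle(W.astype(np.float32)))
g=cv2.cvtColor(p,cv2.COLOR_BGR2GRAY)
k=comp((g<60)&(P[...,2]>.14),(316,272)); v,u=np.where(k); print(len(u),u.min(),u.max(),v.min(),v.max())
W=np.array([ray("wrist",q,.1485,o)[:2] for q in zip(u,v)])*1000; print("hub",cv2.minEnclosingCircle(W.astype(np.float32)),W.mean(0))
cv2.imwrite("pics/n2.png",cv2.resize(p[180:310,250:385],None,fx=4.6,fy=4.6,interpolation=cv2.INTER_CUBIC))
E
```

```text
grip 0.19640081931950246 ((620.4951782226562, 37.06666564941406), 15.985489845275879)
213964 0 639 0 399
hub ((601.136474609375, -39.434329986572266), 305.4951171875) [629.60837076  54.48341042]
```

View pics/n2.png

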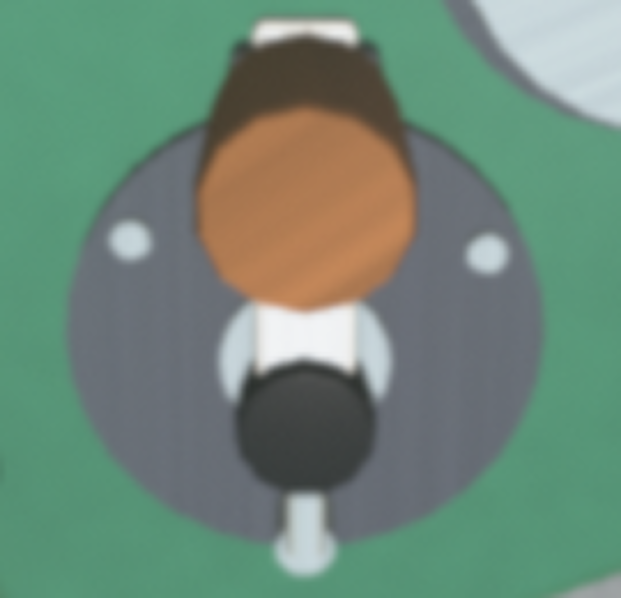

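```bash
python3 - <<'E'
from h import *
z=np.load("n_wrist.npz"); o={"position":z["pos"],"ee_rot":z["rot"]}
f=lambda x,y,h:(ray("wrist",(x/4.6+250-.4,y/4.6+180-.4),h,o)*1000).round(1)
print("hub",np.mean([f(236,427,.1485),f(375,427,.1485),f(305,362,.1485),f(305,492,.1485)],0))
E=[f(67,328,.107),f(543,328,.107),f(305,108,.107),f(305,546,.107)]
print("plate",np.mean(E,0),np.linalg.norm(E[0]-E[1]),np.linalg.norm(E[2]-E[3]))
E
```

```text
hub [600.825 -19.525 148.5  ]
plate [600.75 -20.15 107.  ] 98.9588298233159 99.20912256440938
```

The second look confirms the axis at (0.6007, -0.0199). The plate, hub and 60 mm arm length all agree. Descending and closing on the grip.

send_rows:
  grip: [0,0,0,0,0]
  offset:
    - [25,0,0]
    - [50,0,0]
    - [72,0,0]
    - [85,0,0]
    - [88,0,0]
  twist: [0,0,0,0,0]
  newtons: 40

```text
clock: 10.7
position: [0.6189, 0.0358, 0.1192]
ee_rot: [-0.575, -0.411, 0.577, -0.41]
ft_force: [0.4, 0.0, 0.2]
grip_width: 0.999
```

send_rows:
  grip: [90,120,200,200,200]
  offset:
    - [0,0,0]
    - [0,0,0]
    - [0,0,0]
    - [0,0,0]
    - [0,0,0]
  twist: [0,0,0,0,0]

```text
clock: 11.12
position: [0.6209, 0.0372, 0.1227]
ee_rot: [0.576, 0.41, -0.575, 0.411]
ft_force: [-1.7, 0.2, 4.5]
grip_width: 0.366
```

```bash
cat > tab.py <<'E'
from h import *
A=np.array([.6007,-.0199])
def st():
    o=monitor.get_obs(); r=o["position"][:2]-A; a=np.degrees(np.arctan2(r[1],r[0])); u=r/np.linalg.norm(r)
    f=o["ft_force"][:2]; print("t",o["clock"].__round__(2),"pos",o["position"].round(4),"rad mm",(np.linalg.norm(r)*1e3).round(2),"ang",a.round(1),"Frad",(f@u).round(2),"Ftan",(f@[-u[1],u[0]]).round(2),"yaw",yang(o).round(2),"grip",(o["grip_width"]*85).round(1),"z")
    return o
E
python3 - <<'E'
from tab import *
st()
p,d=viewer.camera("wrist"); cv2.imwrite("pics/o_wrist.png",p)
E
```

```text
Traceback (most recent call last):
  File "tab.py", line 5, in st
    f=o["ft_force"][:2]; print("t",o["clock"].__round__(2),"pos",o["position"].round(4),"rad mm",(np.linalg.norm(r)*1e3).round(2),"ang",a.round(1),"Frad",(f@u).round(2),"Ftan",(f@[-u[1],u[0]]).round(2),"yaw",yang(o).round(2),"grip",(o["grip_width"]*85).round(1),"z")
                                                                                                                                                                                                                                        ^^^^^^^^^^^^^^^^^^^^^^^^^^
AttributeError: 'float' object has no attribute 'round'
```

```bash
sed -i 's/(o\["grip_width"\]\*85).round(1),"z"/round(float(o["grip_width"])*85,1),"F",o["ft_force"].round(1)/' tab.py
python3 - <<'E'
from tab import *
o=st(); print("rot",Ro.from_quat(o["ee_rot"]).as_matrix().round(4).tolist())
p,d=viewer.camera("wrist"); cv2.imwrite("pics/o_wrist.png",p)
# table: step 7.2 deg from 71 deg, tool axes at yaw -19.15
y=np.radians(yang(o)); ty=np.array([np.cos(y),np.sin(y)]); tz=np.array([np.sin(y),-np.cos(y)])
a0=71.
for k in range(10):
    rows=[]
    for j in range(1,6):
        a1,a2=np.radians(a0+36*k),np.radians(a0+36*k+7.2*j)
        dv=60*np.array([np.cos(a2)-np.cos(a1),np.sin(a2)-np.sin(a1)]); rows.append([0,round(dv@ty,1)+0.,round(dv@tz,1)+0.])
    print(k,rows)
E
```

```text
t 11.12 pos [0.6209 0.0372 0.1227] rad mm 60.58 ang 70.5 Frad -0.34 Ftan 1.68 yaw -19.03 grip 31.1 F [-1.7  0.2  4.5]
rot [[0.0018, 0.9453, -0.3261], [-0.0001, -0.3261, -0.9453], [-1.0, 0.0017, -0.0005]]
0 [[0, np.float64(-7.5), np.float64(0.5)], [0, np.float64(-14.9), np.float64(1.9)], [0, np.float64(-22.1), np.float64(4.2)], [0, np.float64(-28.9), np.float64(7.4)], [0, np.float64(-35.3), np.float64(11.5)]]
1 [[0, np.float64(-5.8), np.float64(4.8)], [0, np.float64(-11.0), np.float64(10.3)], [0, np.float64(-15.4), np.float64(16.4)], [0, np.float64(-19.0), np.float64(23.0)], [0, np.float64(-21.8), np.float64(30.0)]]
2 [[0, np.float64(-1.9), np.float64(7.3)], [0, np.float64(-2.8), np.float64(14.8)], [0, np.float64(-2.8), np.float64(22.3)], [0, np.float64(-1.9), np.float64(29.8)], [0, np.float64(0.0), np.float64(37.1)]]
3 [[0, np.float64(2.8), np.float64(7.0)], [0, np.float64(6.4), np.float64(13.6)], [0, np.float64(10.8), np.float64(19.7)], [0, np.float64(16.0), np.float64(25.2)], [0, np.float64(21.8), np.float64(30.0)]]
4 [[0, np.float64(6.4), np.float64(4.0)], [0, np.float64(13.2), np
[... 492 characters left out ...]
), np.float64(-23.0)], [0, np.float64(21.8), np.float64(-30.0)]]
7 [[0, np.float64(1.9), np.float64(-7.3)], [0, np.float64(2.8), np.float64(-14.8)], [0, np.float64(2.8), np.float64(-22.3)], [0, np.float64(1.9), np.float64(-29.8)], [0, np.float64(0.0), np.float64(-37.1)]]
8 [[0, np.float64(-2.8), np.float64(-7.0)], [0, np.float64(-6.4), np.float64(-13.6)], [0, np.float64(-10.8), np.float64(-19.7)], [0, np.float64(-16.0), np.float64(-25.2)], [0, np.float64(-21.8), np.float64(-30.0)]]
9 [[0, np.float64(-6.4), np.float64(-4.0)], [0, np.float64(-13.2), np.float64(-7.2)], [0, np.float64(-20.4), np.float64(-9.6)], [0, np.float64(-27.8), np.float64(-11.0)], [0, np.float64(-35.3), np.float64(-11.4)]]
```

View pics/o_wrist.png

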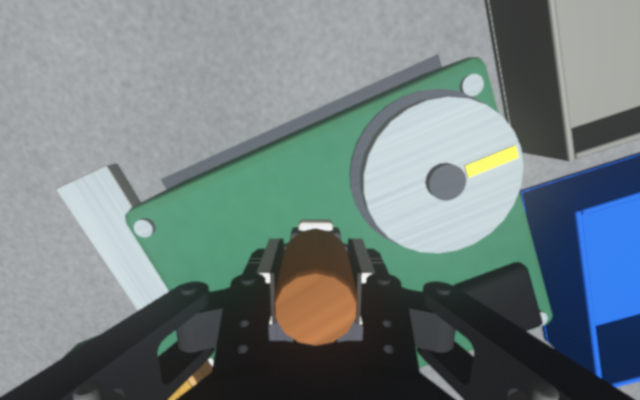

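The grip is held centrally between the pads at 31.1 mm. Starting slowly for the first tenth of a turn.

send_rows:
  grip: [200,200,200,200,200]
  offset:
    - [0,-1,0]
    - [0,-3.1,0.1]
    - [0,-5.8,0.3]
    - [0,-8.9,0.7]
    - [0,-12.5,1.3]
  twist: [0,0,0,0,0]
  newtons: 50

```text
clock: 11.58
position: [0.6092, 0.04, 0.1227]
ee_rot: [0.577, 0.41, -0.575, 0.411]
ft_force: [2.0, -0.8, 5.6]
grip_width: 0.366
```

```bash
python3 -c "
from tab import *
st()"
```

```text
t 11.58 pos [0.6092 0.04   0.1227] rad mm 60.46 ang 81.9 Frad -0.47 Ftan -2.07 yaw -19.05 grip 31.1 F [ 2.  -0.8  5.6]
```

send_rows:
  grip: [200,200,200,200,200]
  offset:
    - [0,-4.1,1]
    - [0,-8.5,2.5]
    - [0,-13.4,4.5]
    - [0,-18,7]
    - [0,-22.8,10.1]
  twist: [0,0,0,0,0]

```text
clock: 12.0
position: [0.5843, 0.0381, 0.1228]
ee_rot: [0.577, 0.41, -0.575, 0.411]
ft_force: [2.2, 0.3, 5.5]
grip_width: 0.366
```

```bash
python3 -c "
from tab import *
st()"
```

```text
t 12.0 pos [0.5843 0.0381 0.1228] rad mm 60.34 ang 105.8 Frad -0.28 Ftan -2.16 yaw -19.02 grip 31.1 F [2.2 0.3 5.5]
```

send_rows:
  grip: [200,200,200,200,200]
  offset:
    - [0,-5.8,4.8]
    - [0,-11,10.3]
    - [0,-15.4,16.4]
    - [0,-19,23]
    - [0,-21.8,30]
  twist: [0,0,0,0,0]

```text
clock: 12.42
position: [0.5537, 0.0175, 0.1227]
ee_rot: [0.577, 0.41, -0.574, 0.411]
ft_force: [2.8, 4.5, 5.6]
grip_width: 0.364
```

```bash
python3 -c "
from tab import *
st()"
```

```text
t 12.42 pos [0.5537 0.0175 0.1227] rad mm 60.09 ang 141.5 Frad 0.59 Ftan -5.26 yaw -18.97 grip 30.9 F [2.8 4.5 5.6]
```

Radial force stays under 1 N. Continuing at a steady pace into the heavy point.

send_rows:
  grip: [200,200,200,200,200]
  offset:
    - [0,-1.9,7.3]
    - [0,-2.8,14.8]
    - [0,-2.8,22.3]
    - [0,-1.9,29.8]
    - [0,0,37.1]
  twist: [0,0,0,0,0]

```text
clock: 12.83
position: [0.5413, -0.0162, 0.1227]
ee_rot: [0.577, 0.411, -0.574, 0.411]
ft_force: [0.2, 9.3, 6.6]
grip_width: 0.367
```

```bash
python3 -c "
from tab import *
st()"
```

```text
t 12.83 pos [ 0.5413 -0.0162  0.1227] rad mm 59.48 ang 176.5 Frad 0.38 Ftan -9.25 yaw -18.91 grip 31.2 F [0.2 9.3 6.6]
```

send_rows:
  grip: [200,200,200,200,200]
  offset:
    - [0,2.8,7]
    - [0,6.4,13.6]
    - [0,10.8,19.7]
    - [0,16,25.2]
    - [0,21.8,30]
  twist: [0,0,0,0,0]

```text
clock: 13.25
position: [0.5512, -0.0514, 0.1226]
ee_rot: [0.576, 0.412, -0.575, 0.41]
ft_force: [-7.2, 8.5, 13.4]
grip_width: 0.366
```

```bash
python3 -c "
from tab import *
st()"
```

```text
t 13.25 pos [ 0.5512 -0.0514  0.1226] rad mm 58.65 ang -147.5 Frad 1.55 Ftan -11.03 yaw -18.89 grip 31.1 F [-7.2  8.5 13.4]
```

send_rows:
  grip: [200,200,200,200,200]
  offset:
    - [-0.2,6.4,4]
    - [-0.4,13.2,7.2]
    - [-0.6,20.4,9.6]
    - [-0.8,27.8,11.2]
    - [-1,35.3,11.9]
  twist: [0,0,0,0,0]

```text
clock: 13.67
position: [0.5807, -0.0767, 0.1228]
ee_rot: [-0.575, -0.411, 0.576, -0.41]
ft_force: [-2.6, 1.8, 4.3]
grip_width: 0.362
```

```bash
python3 -c "
from tab import *
st()"
```

```text
t 13.67 pos [ 0.5807 -0.0767  0.1228] rad mm 60.24 ang -109.4 Frad -0.83 Ftan -3.04 yaw -19.02 grip 30.7 F [-2.6  1.8  4.3]
```

send_rows:
  grip: [200,200,200,200,200]
  offset:
    - [0,7.5,-0.5]
    - [0,14.9,-1.9]
    - [0,22.1,-4.2]
    - [0,28.9,-7.4]
    - [0,35.3,-11.5]
  twist: [0,0,0,0,0]

```text
clock: 14.08
position: [0.6199, -0.077, 0.1228]
ee_rot: [0.577, 0.41, -0.575, 0.411]
ft_force: [6.1, 2.0, 2.0]
grip_width: 0.361
```

```bash
python3 -c "
from tab import *
st()"
```

```text
t 14.08 pos [ 0.6199 -0.077   0.1228] rad mm 60.28 ang -71.5 Frad 0.03 Ftan 6.46 yaw -19.04 grip 30.7 F [6.1 2.  2. ]
```

send_rows:
  grip: [200,200,200,200,200]
  offset:
    - [0,5.8,-4.8]
    - [0,11,-10.3]
    - [0,15.4,-16.4]
    - [0,19,-23]
    - [0,21.8,-30]
  twist: [0,0,0,0,0]

```text
clock: 14.5
position: [0.65, -0.0541, 0.1228]
ee_rot: [0.576, 0.411, -0.575, 0.411]
ft_force: [3.8, 4.3, 3.1]
grip_width: 0.363
```

```bash
python3 -c "
from tab import *
st()"
```

```text
t 14.5 pos [ 0.65   -0.0541  0.1228] rad mm 60.03 ang -34.8 Frad 0.64 Ftan 5.74 yaw -18.96 grip 30.9 F [3.8 4.3 3.1]
```

send_rows:
  grip: [200,200,200,200,200]
  offset:
    - [0,1.9,-7.3]
    - [0,2.8,-14.8]
    - [0,2.8,-22.3]
    - [0,1.9,-29.8]
    - [0,0,-37.1]
  twist: [0,0,0,0,0]

```text
clock: 14.92
position: [0.6611, -0.0201, 0.1227]
ee_rot: [0.576, 0.411, -0.576, 0.411]
ft_force: [0.1, 1.4, 6.6]
grip_width: 0.363
```

```bash
python3 -c "
from tab import *
st()"
```

```text
t 14.92 pos [ 0.6611 -0.0201  0.1227] rad mm 60.39 ang -0.2 Frad 0.06 Ftan 1.38 yaw -19.01 grip 30.8 F [0.1 1.4 6.6]
```

send_rows:
  grip: [200,200,200,200,200]
  offset:
    - [0,-2.8,-7]
    - [0,-6.4,-13.6]
    - [0,-10.8,-19.7]
    - [0,-16,-25.2]
    - [0,-21.8,-30]
  twist: [0,0,0,0,0]

```text
clock: 15.33
position: [0.6502, 0.0143, 0.1228]
ee_rot: [-0.576, -0.41, 0.576, -0.411]
ft_force: [1.4, -1.2, 5.6]
grip_width: 0.362
```

send_rows:
  grip: [200,200,200,200,200]
  offset:
    - [0,-6.4,-4]
    - [0,-13.2,-7.2]
    - [0,-20.4,-9.6]
    - [0,-27.8,-11]
    - [0,-35.3,-11.5]
  twist: [0,0,0,0,0]

```text
clock: 15.75
position: [0.6205, 0.0368, 0.1227]
ee_rot: [0.576, 0.41, -0.576, 0.411]
ft_force: [2.6, -0.3, 4.5]
grip_width: 0.362
```

```bash
python3 -c "
from tab import *
st()"
```

```text
t 15.75 pos [0.6205 0.0368 0.1227] rad mm 60.08 ang 70.8 Frad 0.56 Ftan -2.55 yaw -19.04 grip 30.7 F [ 2.6 -0.3  4.5]
```

First turn done: angle 70.8°, radius 60.1 mm, radial force 0.6 N. Second turn at the same pace.

send_rows:
  grip: [200,200,200,200,200]
  offset:
    - [0,-7.5,0.5]
    - [0,-14.9,1.9]
    - [0,-22.1,4.2]
    - [0,-28.9,7.4]
    - [0,-35.3,11.5]
  twist: [0,0,0,0,0]

```text
clock: 16.17
position: [0.583, 0.0376, 0.1227]
ee_rot: [0.576, 0.41, -0.576, 0.411]
ft_force: [2.7, 0.6, 4.8]
grip_width: 0.362
```

send_rows:
  grip: [200,200,200,200,200]
  offset:
    - [0,-5.8,4.8]
    - [0,-11,10.3]
    - [0,-15.4,16.4]
    - [0,-19,23]
    - [0,-21.8,30]
  twist: [0,0,0,0,0]

```text
clock: 16.58
position: [0.5524, 0.0163, 0.1227]
ee_rot: [0.576, 0.411, -0.575, 0.411]
ft_force: [3.3, 3.1, 4.6]
grip_width: 0.361
```

```bash
python3 -c "
from tab import *
st()"
```

```text
t 16.58 pos [0.5524 0.0163 0.1227] rad mm 60.33 ang 143.1 Frad -0.75 Ftan -4.47 yaw -19.01 grip 30.7 F [3.3 3.1 4.6]
```

send_rows:
  grip: [200,200,200,200,200]
  offset:
    - [0,-1.9,7.3]
    - [0,-2.8,14.8]
    - [0,-2.8,22.3]
    - [0,-1.9,29.8]
    - [0,0,37.1]
  twist: [0,0,0,0,0]

```text
clock: 17.0
position: [0.5402, -0.0175, 0.1227]
ee_rot: [0.576, 0.411, -0.575, 0.41]
ft_force: [1.6, 9.9, 6.5]
grip_width: 0.363
```

send_rows:
  grip: [200,200,200,200,200]
  offset:
    - [0,2.8,7]
    - [0,6.4,13.6]
    - [0,10.8,19.7]
    - [0,16,25.2]
    - [0,21.8,30]
  twist: [0,0,0,0,0]

```text
clock: 17.42
position: [0.5502, -0.0526, 0.1226]
ee_rot: [-0.575, -0.412, 0.576, -0.41]
ft_force: [-5.0, 8.5, 10.9]
grip_width: 0.361
```

send_rows:
  grip: [200,200,200,200,200]
  offset:
    - [0,6.4,4]
    - [0,13.2,7.2]
    - [0,20.4,9.6]
    - [0,27.8,11]
    - [0,35.3,11.5]
  twist: [0,0,0,0,0]

```text
clock: 17.83
position: [0.5803, -0.0773, 0.1227]
ee_rot: [-0.575, -0.411, 0.576, -0.41]
ft_force: [-1.8, 2.9, 10.1]
grip_width: 0.361
```

```bash
python3 -c "
from tab import *
st()"
```

```text
t 17.83 pos [ 0.5803 -0.0773  0.1227] rad mm 60.89 ang -109.6 Frad -2.14 Ftan -2.7 yaw -19.05 grip 30.6 F [-1.8  2.9 10.1]
```

send_rows:
  grip: [200,200,200,200,200]
  offset:
    - [0,7.5,-0.6]
    - [0,14.9,-2.2]
    - [0,22.1,-4.6]
    - [0,28.9,-7.9]
    - [0,35.3,-12.1]
  twist: [0,0,0,0,0]

```text
clock: 18.25
position: [0.6191, -0.0775, 0.1228]
ee_rot: [0.576, 0.41, -0.576, 0.411]
ft_force: [5.7, 2.0, 5.1]
grip_width: 0.363
```

send_rows:
  grip: [200,200,200,200,200]
  offset:
    - [0,5.8,-4.8]
    - [0,11,-10.3]
    - [0,15.4,-16.4]
    - [0,19,-23]
    - [0,21.8,-30]
  twist: [0,0,0,0,0]

```text
clock: 18.67
position: [0.6493, -0.0549, 0.1228]
ee_rot: [0.576, 0.411, -0.575, 0.41]
ft_force: [4.7, 4.9, 5.7]
grip_width: 0.36
```

send_rows:
  grip: [200,200,200,200,200]
  offset:
    - [0,1.9,-7.3]
    - [0,2.8,-14.8]
    - [0,2.8,-22.3]
    - [0,1.9,-29.8]
    - [0,0,-37.1]
  twist: [0,0,0,0,0]

```text
clock: 19.08
position: [0.6606, -0.0205, 0.1227]
ee_rot: [-0.576, -0.411, 0.576, -0.41]
ft_force: [-0.3, 2.0, 7.8]
grip_width: 0.364
```

```bash
python3 -c "
from tab import *
st()"
```

```text
t 19.08 pos [ 0.6606 -0.0205  0.1227] rad mm 59.95 ang -0.6 Frad -0.34 Ftan 1.97 yaw -19.04 grip 30.9 F [-0.3  2.   7.8]
```

send_rows:
  grip: [200,200,200,200,200]
  offset:
    - [0,-2.8,-7]
    - [0,-6.4,-13.6]
    - [0,-10.8,-19.7]
    - [0,-16,-25.2]
    - [0,-21.8,-30]
  twist: [0,0,0,0,0]

```text
clock: 19.5
position: [0.6498, 0.014, 0.1227]
ee_rot: [-0.576, -0.41, 0.576, -0.41]
ft_force: [1.1, -0.5, 6.9]
grip_width: 0.362
```

send_rows:
  grip: [200,200,200,200,200]
  offset:
    - [0,-6.4,-4]
    - [0,-13.2,-7.2]
    - [0,-20.4,-9.6]
    - [0,-27.8,-11]
    - [0,-35.3,-11.5]
  twist: [0,0,0,0,0]

```text
clock: 19.92
position: [0.6201, 0.0365, 0.1227]
ee_rot: [-0.576, -0.41, 0.576, -0.411]
ft_force: [1.6, 0.0, 5.5]
grip_width: 0.365
```

```bash
python3 -c "
from tab import *
st()"
```

```text
t 19.92 pos [0.6201 0.0365 0.1227] rad mm 59.63 ang 71.0 Frad 0.56 Ftan -1.5 yaw -19.07 grip 31.0 F [1.6 0.  5.5]
```

Two turns done. Starting the third.

send_rows:
  grip: [200,200,200,200,200]
  offset:
    - [0,-7.5,0.4]
    - [0,-14.9,1.7]
    - [0,-22.1,3.9]
    - [0,-28.9,7]
    - [0,-35.3,11.1]
  twist: [0,0,0,0,0]

```text
clock: 20.33
position: [0.583, 0.0376, 0.1227]
ee_rot: [-0.576, -0.41, 0.576, -0.411]
ft_force: [1.2, 0.1, 7.2]
grip_width: 0.362
```

send_rows:
  grip: [200,200,200,200,200]
  offset:
    - [0,-5.8,4.8]
    - [0,-11,10.3]
    - [0,-15.4,16.4]
    - [0,-19,23]
    - [0,-21.8,30]
  twist: [0,0,0,0,0]

```text
clock: 20.75
position: [0.5528, 0.0169, 0.1227]
ee_rot: [0.576, 0.41, -0.576, 0.41]
ft_force: [4.0, 4.0, 5.6]
grip_width: 0.364
```

send_rows:
  grip: [200,200,200,200,200]
  offset:
    - [0,-1.9,7.3]
    - [0,-2.8,14.8]
    - [0,-2.8,22.3]
    - [0,-1.9,29.8]
    - [0,0,37.1]
  twist: [0,0,0,0,0]

```text
clock: 21.17
position: [0.5405, -0.0166, 0.1227]
ee_rot: [0.576, 0.411, -0.575, 0.41]
ft_force: [1.0, 9.1, 6.8]
grip_width: 0.362
```

```bash
python3 -c "
from tab import *
st()"
```

```text
t 21.17 pos [ 0.5405 -0.0166  0.1227] rad mm 60.31 ang 176.9 Frad -0.55 Ftan -9.14 yaw -18.96 grip 30.8 F [1.  9.1 6.8]
```

send_rows:
  grip: [200,200,200,200,200]
  offset:
    - [0,2.8,7]
    - [0,6.4,13.6]
    - [0,10.8,19.7]
    - [0,16,25.2]
    - [0,21.8,30]
  twist: [0,0,0,0,0]

```text
clock: 21.58
position: [0.5504, -0.0516, 0.1226]
ee_rot: [-0.575, -0.412, 0.576, -0.41]
ft_force: [-4.6, 8.4, 11.8]
grip_width: 0.364
```

send_rows:
  grip: [200,200,200,200,200]
  offset:
    - [0,6.4,4]
    - [0,13.2,7.1]
    - [0,20.4,9.4]
    - [0,27.8,10.7]
    - [0,35.3,11]
  twist: [0,0,0,0,0]

```text
clock: 22.0
position: [0.5806, -0.0762, 0.1227]
ee_rot: [-0.575, -0.411, 0.577, -0.41]
ft_force: [-2.2, 0.6, 9.6]
grip_width: 0.361
```

send_rows:
  grip: [200,200,200,200,200]
  offset:
    - [0,7.5,-0.5]
    - [0,14.9,-1.9]
    - [0,22.1,-4.2]
    - [0,28.9,-7.4]
    - [0,35.3,-11.5]
  twist: [0,0,0,0,0]

```text
clock: 22.42
position: [0.6194, -0.0769, 0.1228]
ee_rot: [0.576, 0.41, -0.576, 0.411]
ft_force: [6.5, 1.7, 4.7]
grip_width: 0.363
```

```bash
python3 -c "
from tab import *
st()"
```

```text
t 22.42 pos [ 0.6194 -0.0769  0.1228] rad mm 59.98 ang -71.8 Frad 0.44 Ftan 6.72 yaw -19.09 grip 30.9 F [6.5 1.7 4.7]
```

send_rows:
  grip: [200,200,200,200,200]
  offset:
    - [0,5.8,-4.8]
    - [0,11,-10.3]
    - [0,15.4,-16.4]
    - [0,19,-23]
    - [0,21.8,-30]
  twist: [0,0,0,0,0]

```text
clock: 22.83
position: [0.6496, -0.0541, 0.1227]
ee_rot: [0.576, 0.411, -0.575, 0.41]
ft_force: [3.9, 4.8, 5.9]
grip_width: 0.365
```

send_rows:
  grip: [200,200,200,200,200]
  offset:
    - [0,1.9,-7.3]
    - [0,2.8,-14.8]
    - [0,2.8,-22.3]
    - [0,1.9,-29.8]
    - [0,0,-37.1]
  twist: [0,0,0,0,0]

```text
clock: 23.25
position: [0.6609, -0.0197, 0.1227]
ee_rot: [-0.576, -0.41, 0.576, -0.41]
ft_force: [0.4, 1.6, 8.0]
grip_width: 0.366
```

send_rows:
  grip: [200,200,200,200,200]
  offset:
    - [0,-2.8,-7]
    - [0,-6.4,-13.6]
    - [0,-10.8,-19.7]
    - [0,-16,-25.2]
    - [0,-21.8,-30]
  twist: [0,0,0,0,0]

```text
clock: 23.67
position: [0.65, 0.0147, 0.1227]
ee_rot: [-0.576, -0.41, 0.576, -0.41]
ft_force: [0.6, -0.7, 8.6]
grip_width: 0.366
```

```bash
python3 -c "
from tab import *
st()
import numpy as np
t=-36.
P=lambda t:np.array([-60*np.sin(np.radians(t)),-60*np.cos(np.radians(t))])
for L in ([6.5,6,5.5,5,4],[3.5,2.5,1.5,1,.5]):
    s=P(t); R=[]
    for x in L: t+=x; R.append((P(t)-s).round(1).tolist())
    print(R)
"
```

```text
t 23.67 pos [0.65   0.0147 0.1227] rad mm 60.24 ang 35.0 Frad 0.13 Ftan -0.91 yaw -19.09 grip 31.1 F [ 0.6 -0.7  8.6]
[[-5.7, -3.7], [-11.3, -6.5], [-16.7, -8.5], [-21.8, -9.9], [-25.9, -10.7]]
[[-3.6, -0.5], [-6.2, -0.7], [-7.8, -0.7], [-8.9, -0.7], [-9.4, -0.7]]
```

Slowing to a stop at three turns.

send_rows:
  grip: [200,200,200,200,200]
  offset:
    - [0,-5.7,-3.7]
    - [0,-11.3,-6.5]
    - [0,-16.7,-8.5]
    - [0,-21.8,-9.9]
    - [0,-25.9,-10.7]
  twist: [0,0,0,0,0]

```text
clock: 24.08
position: [0.6289, 0.0332, 0.1227]
ee_rot: [-0.576, -0.41, 0.576, -0.411]
ft_force: [1.3, -0.6, 7.0]
grip_width: 0.362
```

send_rows:
  grip: [200,200,200,200,200]
  offset:
    - [0,-3.6,-0.5]
    - [0,-6.2,-0.7]
    - [0,-7.8,-0.7]
    - [0,-8.9,-0.7]
    - [0,-9.4,-0.7]
  twist: [0,0,0,0,0]

```text
clock: 24.5
position: [0.6204, 0.0368, 0.1227]
ee_rot: [-0.576, -0.41, 0.576, -0.41]
ft_force: [0.7, 0.6, 6.6]
grip_width: 0.363
```

send_rows:
  grip: [200,200,200,200,200]
  offset:
    - [0,0,0]
    - [0,0,0]
    - [0,0,0]
    - [0,0,0]
    - [0,0,0]
  twist: [0,0,0,0,0]

```text
clock: 24.92
position: [0.6204, 0.0369, 0.1227]
ee_rot: [-0.576, -0.41, 0.576, -0.41]
ft_force: [0.4, 0.7, 7.5]
grip_width: 0.362
```

send_rows:
  grip: [200,200,200,200,200]
  offset:
    - [0,0,0]
    - [0,0,0]
    - [0,0,0]
    - [0,0,0]
    - [0,0,0]
  twist: [0,0,0,0,0]

```text
clock: 25.33
position: [0.6204, 0.0369, 0.1227]
ee_rot: [-0.576, -0.41, 0.576, -0.41]
ft_force: [0.6, -0.1, 7.9]
grip_width: 0.362
```

send_rows:
  grip: [200,200,200,200,200]
  offset:
    - [0,0,0]
    - [0,0,0]
    - [0,0,0]
    - [0,0,0]
    - [0,0,0]
  twist: [0,0,0,0,0]

```text
clock: 25.75
position: [0.6204, 0.0369, 0.1227]
ee_rot: [-0.576, -0.41, 0.576, -0.41]
ft_force: [1.4, 0.7, 7.4]
grip_width: 0.364
```

```bash
python3 -c "
from tab import *
st()"
```

```text
t 25.75 pos [0.6204 0.0369 0.1227] rad mm 60.1 ang 70.9 Frad 1.11 Ftan -1.08 yaw -19.09 grip 30.9 F [1.4 0.7 7.4]
```

send_rows:
  grip: [140,120,90,50,0]
  offset:
    - [0,0,0]
    - [0,0,0]
    - [0,0,0]
    - [0,0,0]
    - [0,0,0]
  twist: [0,0,0,0,0]

```text
clock: 26.17
position: [0.6203, 0.0378, 0.122]
ee_rot: [-0.575, -0.411, 0.576, -0.41]
ft_force: [-0.4, -0.7, -0.2]
grip_width: 0.905
```

send_rows:
  grip: [0,0,0,0,0]
  offset:
    - [0,0,0]
    - [-10,0,0]
    - [-30,0,0]
    - [-60,0,0]
    - [-95,0,0]
  twist: [0,0,0,0,0]

```text
clock: 26.58
position: [0.6197, 0.0379, 0.218]
ee_rot: [-0.575, -0.411, 0.576, -0.41]
ft_force: [0.9, 0.2, -0.1]
grip_width: 1.004
```

send_rows:
  grip: [0,0,0,0,0]
  offset:
    - [-20,0,0]
    - [-30,0,0]
    - [-30,0,0]
    - [-30,0,0]
    - [-30,0,0]
  twist: [0,0,0,0,0]

```text
clock: 27.0
position: [0.62, 0.0378, 0.2458]
ee_rot: [-0.575, -0.411, 0.577, -0.41]
ft_force: [-0.3, -0.5, -0.1]
grip_width: 1.004
```

```bash
python3 - <<'E'
from tab import *
o=st()
p,d=viewer.camera("wrist"); cv2.imwrite("pics/q_wrist.png",p); P=cloud("wrist",d,o)
m=(abs(P[...,2]-.1965)<.006)&(np.hypot(P[...,0]-.62,P[...,1]-.037)<.04); v,u=np.where(m)
W=np.array([ray("wrist",q,.196,o)[:2] for q in zip(u,v)])*1000; c,r=cv2.minEnclosingCircle(W.astype(np.float32)); a=np.array(c)-A*1e3
print("grip",c,r,"ang",np.degrees(np.arctan2(a[1],a[0])),np.hypot(*a))
p2,d2=viewer.camera("top"); cv2.imwrite("pics/q_top.png",p2); P2=cloud("top",d2)
for r in viewer.regions_of("blank_center","top"):
    X=P2[r["region"]]; zt=np.percentile(X[:,2],60); T=X[abs(X[:,2]-zt)<.008]; print(r["score"],r["box"],zt,cv2.minAreaRect((T[:,:2]*1000).astype(np.float32)))
p3,d3=viewer.camera("scene"); cv2.imwrite("pics/q_scene.png",p3)
R=np.array([[np.cos(np.radians(4.6)),-np.sin(np.radians(4.6))],[np.sin(np.radians(4.6)),np.cos(np.radians(4.6))]])
print("expected seat",np.array([.4428,-.111])+R@[0,.1791])
E
```

```text
t 27.0 pos [0.62   0.0378 0.2458] rad mm 60.87 ang 71.5 Frad -0.52 Ftan 0.1 yaw -19.04 grip 85.4 F [-0.3 -0.5 -0.1]
grip (620.4126586914062, 36.880577087402344) 15.932890892028809 ang 70.85440152436115 60.10509834500159
0.7 [379.3, 232.5, 19.5, 15.5] 0.024584809011579268 ((457.43109130859375, -246.5978546142578), (25.232898712158203, 50.511497497558594), 21.769695281982422)
0.45 [284.7, 241.3, 13.1, 14.8] 0.06426318396979158 ((427.8265075683594, 83.70389556884766), (36.91625213623047, 40.78347396850586), 1.227120280265808)
expected seat [0.42843637 0.0675231 ]
```

View pics/q_wrist.png

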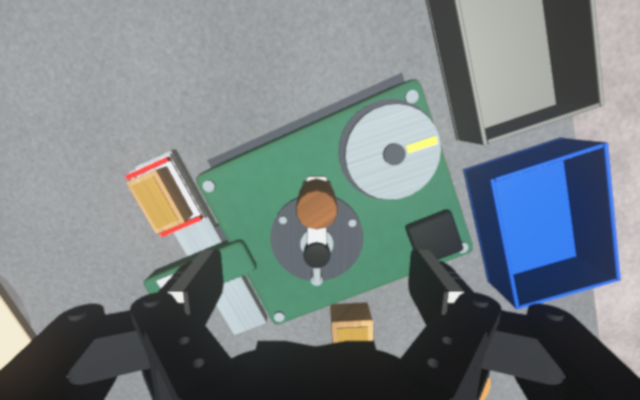

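View pics/q_scene.png

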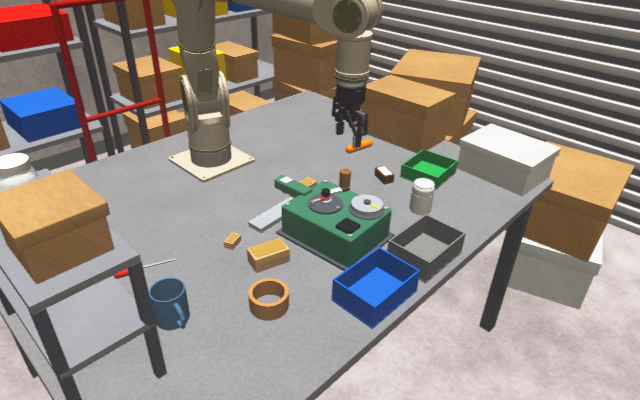

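View pics/q_top.png

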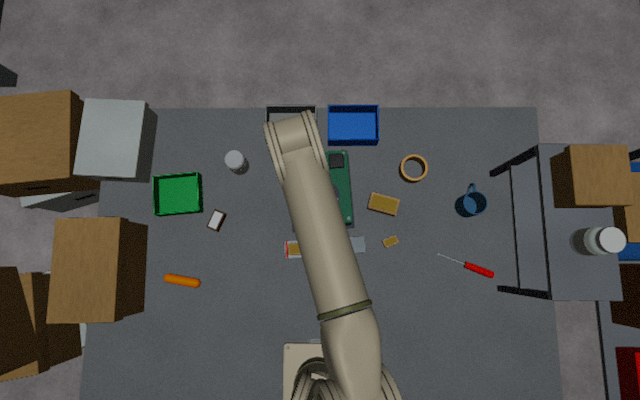

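```bash
python3 - <<'E'
from tab import *
o=st(); p,d=viewer.camera("wrist"); P=cloud("wrist",d,o)
c=np.radians(4.6); R=np.array([[np.cos(c),-np.sin(c)],[np.sin(c),np.cos(c)]]); S=np.array([.4284,.0675])
for r in viewer.regions_of("blank_center","wrist"):
    X=P[r["region"]]
    if abs(X[:,1].mean()-.07)>.05: continue
    T=X[abs(X[:,2]-.063)<.006]; q=cv2.minAreaRect((T[:,:2]*1000).astype(np.float32)); l=np.linalg.lstsq(np.c_[T[:,:2],np.ones(len(T))],T[:,2],rcond=None)[0]
    print(r["score"],np.median(T[:,2]),q,"rel seat mm",((np.array(q[0])/1000-S)@R*1000).round(1),"slopes",l[:2])
cv2.imwrite("pics/r.png",cv2.resize(p[140:250,110:220],None,fx=5,fy=5,interpolation=cv2.INTER_CUBIC))
E
```

```text
t 27.2 pos [0.6202 0.038  0.2463] rad mm 61.06 ang 71.3 Frad 0.31 Ftan -0.53 yaw -19.03 grip 85.2 F [ 0.6  0.1 -0.1]
0.76 0.0629932385244123 ((429.6977844238281, 67.97271728515625), (41.08538055419922, 69.46092987060547), 3.3913567066192627) rel seat mm [1.3 0.4] slopes [-0.03423133 -0.00375773]
```

View pics/r.png

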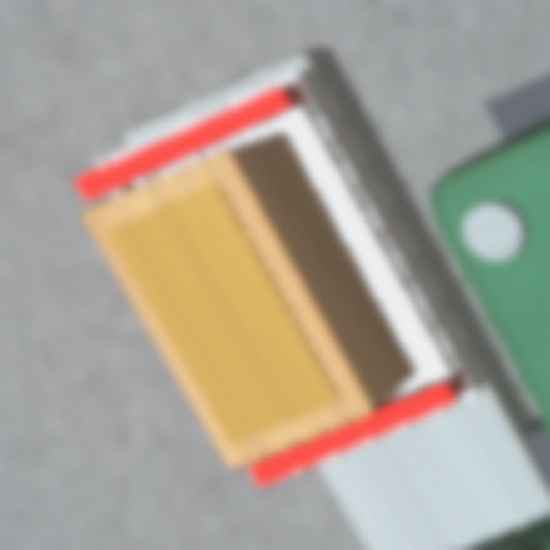

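The blank lies flat between the red walls on the far side, within about 1.3 mm of the seat centre. The grip is back at 70.9°, so the crank stands at three turns, and the gripper is clear of everything. Handing in.

```bash
python3 -c "
from workcell import manip, monitor
print(manip.hand_in()); print(monitor.get_obs()['clock'])"
```

```text
the job is handed in; nothing more can be done
None
the job is handed in; nothing more can be done
```

I laid the middle-sized blank brass face up in the carriage, let go, wound the crank three turns anticlockwise at about 4.2 s a turn, released the grip and handed in at about 27 s. `hand_in` reports no verdict.

**Last checks**
- **Blank:** it lies flat in the recess on the far side, with its top at z 0.063. It is about 1.3 mm across and 0.4 mm along from the expected seat centre.
- **Crank:** the grip stands at 70.9° against 71° at the start, which is about 18.84 rad. The forces on the open gripper were near zero.
- **While winding:** the radial force I read between calls was at most about 2.1 N, so the slide stayed at about 2 mm of its 9 mm limit. The heaviest tangential force was about 11 N.
- **Bystanders:** I compared the tape roll, mug, screwdriver, old marker, tin and green tray by eye in the last pictures. They look unmoved, but I did not measure them.
- **Not measured:** I had no direct reading of flywheel speed. I only know that the crank was driven at an even 1.5 rad/s, after a slow start.

**What disagreed**
- **Finger length:** the fingertips stand about 30 to 33 mm behind the reported TCP, although the text puts them at it. My first grasp of the blank closed empty above it; I corrected the height and the second grasp held.
- **Lowering the blank:** the fingertips touched the carriage lips at about 3 N. I raised slightly, re-centred, and let the blank drop the last 4 to 5 mm; it settled flat.
- **Depth slope:** the final depth fit gave a slope of 0.034 across the blank, seen from a steep angle. That is well under the 0.12 rad limit.

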